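Clamp the pickle jar shut

TASK

Close the open pickle jar: lift its brown lid out of the plate rack, put it down and let go to change your grip from its edge to its ridge (leaning it against the granite slab, ridge outwards, works well), then set it gently on the jar with the ridge's saddle in line with the wire bail, and let go. Swing the bail's wooden bar over the top into the saddle, let go, and press the clamp lever down past centre until it stays fully home. Do not drop the lid, and leave everything else, the small plate in the rack included, where it is.

Things in the scene. Friction and masses are not known exactly. Their poses are not given: they have to be found in the camera images.
- jar: Heavy stoneware jar, brown neck, cream belly, fixed. Origin: centre of its foot, z up. 124 mm tall; belly 140 mm wide at z 50, neck 80-84 mm wide above z 88, mouth 60 mm. Wire clasp: lever and bail both reach out to jar -x; all its axes run along jar y. The lever turns on trunnions at jar (0, +-63, 98) mm; wire sides of the bail at jar y +-57, of the lever at +-63.
- jar_mouth (a point): Centre of the top of the red seal ring on the jar's rim, jar (0, 0, 128) mm, where the lid's underside comes to rest (the seal gives up to 3 mm when clamped). Axes as the jar's.
- lid: Brown stoneware lid, about 190 g: round plate 86 mm wide, lid z 0 to 10 mm; below it a plug 54 mm wide, 8 mm deep, drops into the mouth with 2-3 mm play; on top a ridge 34 mm long (lid x), 20 mm wide (lid y), up to z 34 mm: grip it across the 20 mm. Origin: centre of the plate's underside, z out of the top. May go on either way round (half turn).
- lid_saddle (a point): Floor of the saddle notch across the ridge's middle, along lid y; at lid (0, 0, 28) mm, axes as the lid's. Notch 24 mm wide at the top (z 34), 6 mm at the floor; the bail's bar comes to lie in it, along lid y, its centre 33 mm above the lid's underside.
- lever (a joint): Clamp lever, a wire bow: 0 = level, out to jar -x; grows as it is pressed down; 0.61 rad = fully home (stop), -1.05 fully raised. Stays where left. The bail hangs on its cranks, 20 mm from the trunnions, 70 deg further round than the arm (below them when level): raising the bail raises the lever. Bar in saddle: lever about -0.3; pressing home takes 1-4 N, dead centre 0.26 before home.
- lever_tab (a point): Middle of the upper face of the lever's steel thumb tab, 108 mm from the trunnion axis; tab 30 mm long, 46 mm wide, 6 mm thick. Site x points from the tab to the trunnions, z out of its upper face.
- bail (a joint): Wire bail against the lever: 0 would be parallel to the lever's arm; grows as the bail swings up from the lever (up to 2.6 rad). Stays where it is left (light friction). At first it sticks out to jar -x above the lever.
- bail_bar (a point): Centre of the bail's bar: pale wooden sleeve, free to spin, 10 mm thick, 96 mm long along jar y (point y), 79 mm from the bail's hinge. Take it some 36 mm off centre, leaning 20 deg back from the lid, so the fingers clear lid and ridge. Reach 60-100 mm from the trunnion axis; over the lid's edge and ridge end it needs 75 mm, then goes down into the saddle.
- rack: Wooden plate rack, fixed: 150 mm (x) by 92 mm (y); two rails 24 mm high at y +-38 mm with 8 mm dowels up to z 74 mm; slots 13 mm wide at x -45, 0, 45 mm. Origin: centre of its underside. The lid stands on edge in the middle slot: lid z to rack -x, lid x up, centre 55 mm up; only the outer 15 mm of its edge is free to grip there, from above.
- dish: Small steel plate, 110 mm across, 9 mm thick, on edge in the rack slot at rack x -45 mm, top edge 125 mm up. Leave it. Origin: centre of its base.
- slab: Granite slab, fixed, 200 mm (x) by 240 mm (y), 40 mm high. Origin: centre of its underside. Its front (-x) face is free: the lid stood on edge with its lower edge about 35 mm before that face leans on the slab's top edge, 30 to 40 deg from upright, without sliding.
- roller: Granite roller, 54 mm thick, 190 mm long, lying across the back half of the slab. Leave it. Origin: middle of its underside.
- pot: Black lidded ceramic pot, 164 mm wide, 135 mm tall, at the back. Leave it. Origin: centre of its foot.
- mug: Orange plastic mug, 84 mm wide, 95 mm tall, at the left. Leave it. Origin: centre of its foot.
- thali: Stainless steel plate, 210 mm across, at the back. Leave it. Origin: centre of its foot.
- scoop: Aluminium scoop, 150 mm long, lying at the right. Leave it. Origin: under the back of its bowl.
Things that resemble listed ones, but are neither listed nor needed, are in the scene too. There is more than one size of the lid; the one meant has the size given above.

How it is judged:
On the way, in this order (a step that is already met when the one before it is completed fails the run):
1. the lid is out of the rack, put down on table or slab (not on the jar), let go and at rest (contact force between the fingers and lid below 0.2 N and linear speed of lid below 0.03 m/s and angular speed of lid below 0.3 rad/s and horizontal distance between lid and rack above 0.09 m and horizontal distance between lid and jar above 0.09 m and height (world z) of lid below 0.11 m), for 0.2 s.
2. the lid lies on the jar's seal, let go, centred within 6 mm, level, saddle within 12 degrees of the bail's line (contact force between the fingers and lid below 0.2 N and linear speed of lid below 0.03 m/s and angular speed of lid below 0.3 rad/s and horizontal distance between lid and jar_mouth below 0.006 m and angle between lid's own z axis and vertical below 0.08 rad and angle between the y axis of lid and the y axis of jar, either way round below 0.22 rad and height (world z) of lid between 0.12 and 0.132 m), for 0.2 s.
3. the bail's bar lies in the saddle and is let go (contact force between the fingers and bail below 0.2 N and x of bail_bar in the frame of lid between -0.008 and 0.008 m and z of bail_bar in the frame of lid between 0.028 and 0.041 m), for 0.2 s.
At the end, for the whole second after the job is handed in: The lid is level on the jar's seal (centred within 6 mm, within 5 degrees of level, saddle within 12 degrees of the bail), the bail's bar sits in the saddle (within 5 mm), the lever is fully home (joint above 0.54 of 0.61 rad), all at rest (horizontal distance between lid and jar_mouth below 0.006 m and angle between lid's own z axis and vertical below 0.08 rad and angle between the y axis of lid and the y axis of jar, either way round below 0.22 rad and linear speed of lid below 0.03 m/s and angular speed of lid below 0.3 rad/s and height (world z) of lid between 0.12 and 0.132 m and value of joint lever above 0.54 rad and x of bail_bar in the frame of lid between -0.005 and 0.005 m and z of bail_bar in the frame of lid between 0.028 and 0.037 m); the robot touches nothing.
It fails at once if the lid is dropped (let go and falling faster than 0.6 m/s or turning over faster than 6 rad/s) (contact force between the fingers and lid below 0.05 N and (linear speed of lid above 0.6 m/s or angular speed of lid above 6 rad/s)).
It fails at once if the small plate in the rack is moved by more than 30 mm (distance of dish from where it was at the start of the episode above 0.03 m).
It fails at once if the roller, pot, mug, steel plate or scoop is moved by more than 30 mm (distance of any of roller, pot, mug, thali, scoop from where it was at the start of the episode above 0.03 m).
It also fails if it takes over 72 s, if anything falls off the work surface, if the arm or the gripper's body presses on something with over 40 N, if the wrist force passes 120 N, or if a joint passes its speed limit or range.

ROBOT

A 6-joint arm with a two-finger parallel gripper is mounted at the origin on the work surface. World frame = base frame: x ahead of the robot, y to its left, z up, the work surface at z = 0. Lengths are in m, angles in rad, forces in N, time in s.
With the tool pointing down it reaches from about 0.3 to 0.75 m from the base axis. Payload 8.5 kg.
Tool frame: the origin (TCP) lies at the very end of the fingers, on their centre line; the grasp point (between the pads) lies robot.grip_point_offset behind it (robot.grip_point_offset is the distance from the TCP to the grasp point, in m); z points along the fingers, y is the direction in which the jaws open and shut (so a half turn about z gives the same grasp; the last joint's range is limited). The gripper opens to 85 mm and grips with 20 to 120 N. Pads are 22 mm wide; open, the fingers measure 114 mm over their backs; the gripper's body (76 mm by 85 mm) begins 54 mm behind the grasp point. The pads swing forward as they close: fully open they stand 13 mm farther back than shut.
Start: joints at [1.134, 0.381, 1.297, -0, 1.464, -0.215], TCP at [0.121, 0.537, 0.231] pointing down, gripper open.
Joint ranges: [-3.11, 3.11], [-0.89, 2.33], [0.22, 2.48], [-1.42, 4.56], [0.17, 2.85], [-2.88, 2.88]. Speed limits (rad/s): [2.39, 2.39, 3.14, 3.14, 3.14, 3.14].

INTERFACE

Orientations are given as a rotation vector (axis times angle).
In Python, from cell import telemetry, cams, robot gives the robot as it stands.
- The arm moves only by the tool arm_command, never from a script. Its argument "deltas" is a list of rows, each a list of 7 numbers: the shift along the tool's x, y, z in units of 0.4 m (1.0 is 0.4 m), then the turn, a rotation vector about the tool's x, y, z in units of 60 degrees (1.0 is 60 degrees), then the closure, from 0 (fully open) to 1 (shut). In form: [[x, y, z, rx, ry, rz, gripper], ...]. A call has 1 to 5 rows; each row is the pose to reach, as a shift and turn from the pose commanded when the call began, along the tool's axes at that moment; what a row does not reach only later rows make up. A row lasts 1/8 s, in which the tool goes at most 62.5 mm and 10.7 degrees, less where a joint would pass 70% of its speed; a pose out of reach is approached as far as the arm can. A call with a number of a shift or a turn outside -1 to 1 is refused whole. A call with a gripper value outside its range is refused whole. The fingers move at their own pace and stop on an object; "squeeze" is the grip in N (left out, the last holds). Time passes only in rows, so rows that repeat a pose let the fingers close. It gives the time, the measured TCP pose, the force and the opening at its end, in the units of the state.
- telemetry.observe(): the state, without advancing time (a new reading comes with each control period).
- cams.camera(name): name is "side" or "top" or "wrist"; returns a dict with "frame" (480x640x3 uint8, red, green, blue), "fx", "fy", "cx", "cy" (pixels), "extrinsics" (4x4, takes a point from camera to world coordinates). Camera axes: x right, y down, z forward; pixel columns grow to the right and rows downward; lengths in m; the calibration is good to about 2 mm. A picture is of the moment at which its call begins. There is no depth.
- robot.hand_in(): hands the job in, once; it reports no verdict.
The state is a dict: "t": time; "qpos": joint angles; "joint_vel": joint speeds; "joint_torque": joint torques, N m; "tcp_pos": TCP position; "ee_rot": TCP orientation; "contact_force": force on the tool from outside, world axes, zero at the start; "torque": the same for the moment, N m; "gripper_width": finger opening in m.
Only numpy, scipy, OpenCV 4.12 (cv2) and the standard library are available. Lean on these libraries where they do the work, as an engineer would, in place of code of your own. Each camera call takes 0.05 s, during which the arm holds its last target.

## Working session

There is one attempt and no reset: what is moved stays moved. The work goes in short steps, Python scripts to look and compute and a tool call to move; the robot and the scene stay as the last step left them, time stands still between calls to the robot, and variables do not carry over. Pictures are saved under pics/ and viewed, and the job is handed in when it is done.

Besides the shell and the picture viewer there is one more tool, called as name([rows], argument=value, ...), one row to a line, values as JSON. arm_command: Moves the arm, as the interface text tells. Its arguments: {"type":"object","properties":{"deltas":{"type":"array"},"squeeze":{"type":"number"}},"required":["deltas"]}

```bash
ls -la; mkdir -p pics
python3 - <<'E'
from cell import telemetry, cams, robot
import cv2, numpy as np
print(telemetry.observe()); print(robot.grip_point_offset)
for n in ["side","top","wrist"]:
    c=cams.camera(n); cv2.imwrite(f"pics/{n}0.png",c["frame"][:,:,::-1]); print(n,c["fx"],c["fy"],c["cx"],c["cy"]); print(np.round(c["extrinsics"],4))
    np.savez(f"pics/{n}0.npz",**c)
E
```

```text
total 12
drwxr-xr-x  3 agent agent 4096 Dec  7 14:10 .
drwxr-xr-x 23 root  root  4096 Dec  7 14:10 ..
drwxr-xr-x  2 agent agent 4096 Dec  7 14:10 pics
{'t': 0.0, 'qpos': array([ 1.13367299e+00,  3.81179565e-01,  1.29828244e+00, -6.56409785e-06,
        1.46357270e+00, -2.15299275e-01]), 'joint_vel': array([ 0.00020081,  0.00103975, -0.00083577,  0.00032884, -0.00052534,
        0.00037377]), 'joint_torque': array([ 1.22371999e-03, -4.48460054e+01, -2.31279606e+01, -1.19295069e-04,
        4.68073064e-03,  2.44786685e-05]), 'tcp_pos': array([0.12087999, 0.53624749, 0.23071328]), 'ee_rot': array([-3.47674827e-01, -3.12183560e+00,  2.14868242e-03]), 'contact_force': array([-0.0997876 ,  0.02590371,  0.02974433]), 'torque': array([-0.00507711,  0.00290872,  0.05718748]), 'gripper_width': 0.08536938504428054}
0.0187
side 596.0001640717339 596.0001640717339 319.88344616871785 233.7591747358472
[[-0.9695 -0.1799  0.1666  0.3592]
 [-0.2446  0.755  -0.6084  0.7693]
 [-0.0163 -0.6306 -0.776   1.0815]
 [ 0.      0.      0.      1.    ]]
top 491.91846380367735 491.91846380367735 314.2151706695811 235.97051389100437
[[-0.0136 -0.9989  0.0442  0.5077]
 [-0.9999  0.0133 -0.0077  0.0045]
 [ 0.0071 -0.0443 -0.999   1.3081]
 [ 0.      0.      0.      1.    ]]
wrist 412.9895227998103 412.9895227998103 314.55601918258816 239.92522301584995
[[ 2.194e-01  9.250e-01  3.102e-01  4.120e-02]
 [ 9.756e-01 -2.079e-01 -7.010e-02  5.536e-01]
 [-4.000e-04  3.180e-01 -9.481e-01  3.744e-01]
 [ 0.000e+00  0.000e+00  0.000e+00  1.000e+00]]
```

View pics/side0.png

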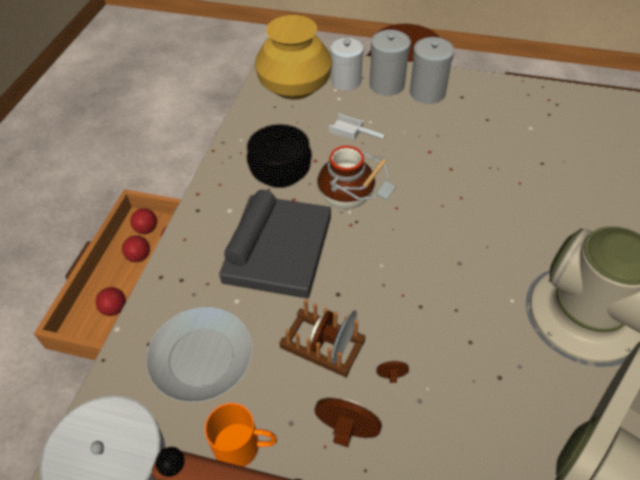

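View pics/top0.png

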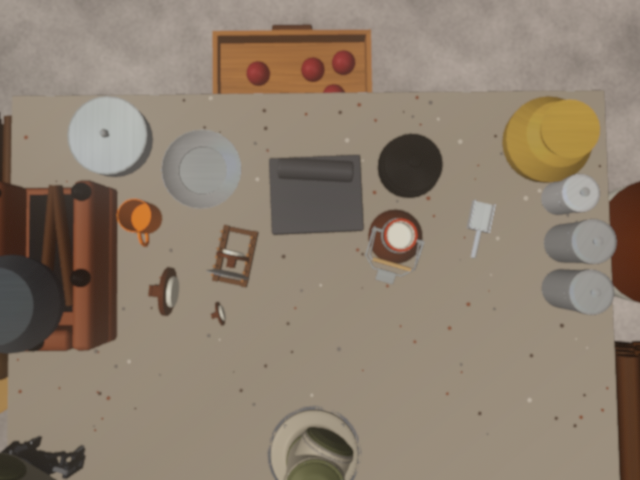

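View pics/wrist0.png

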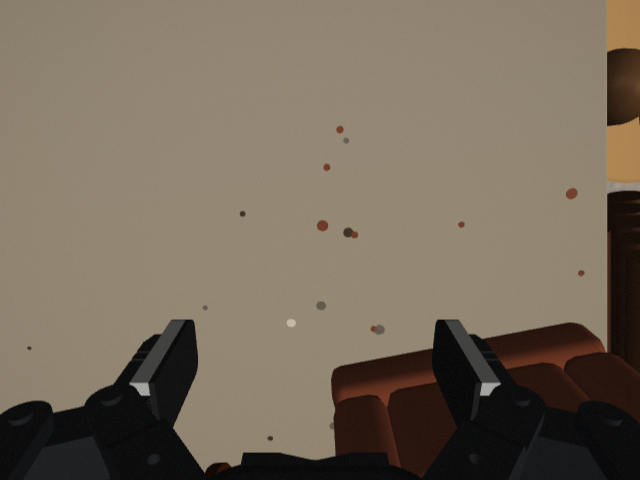

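The side view shows the jar at (348,165), rack with lid and dish at (325,335) and slab at (275,245). In the top view the jar is at (400,238), rack (236,257) and slab (316,195). Next I'll zoom in on these.

Run:
```python
import cv2, numpy as np
t=cv2.imread("pics/top0.png"); s=cv2.imread("pics/side0.png")
a=cv2.resize(t[195:300,350:455],(400,400),interpolation=cv2.INTER_CUBIC)
b=cv2.resize(t[205:305,190:290],(400,400),interpolation=cv2.INTER_CUBIC)
cv2.imwrite("pics/z1.png",np.hstack([a,b]))
a=cv2.resize(s[130:230,300:400],(400,400),interpolation=cv2.INTER_CUBIC)
b=cv2.resize(s[290:390,270:370],(400,400),interpolation=cv2.INTER_CUBIC)
cv2.imwrite("pics/z2.png",np.hstack([a,b]))
```

```text
(no output)
```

View pics/z1.png

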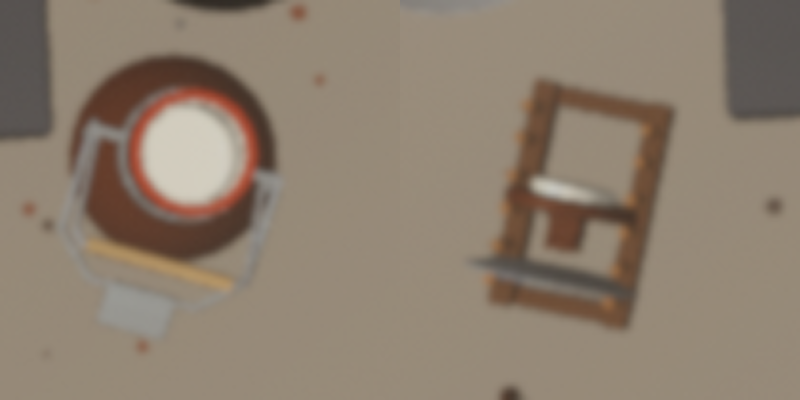

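View pics/z2.png

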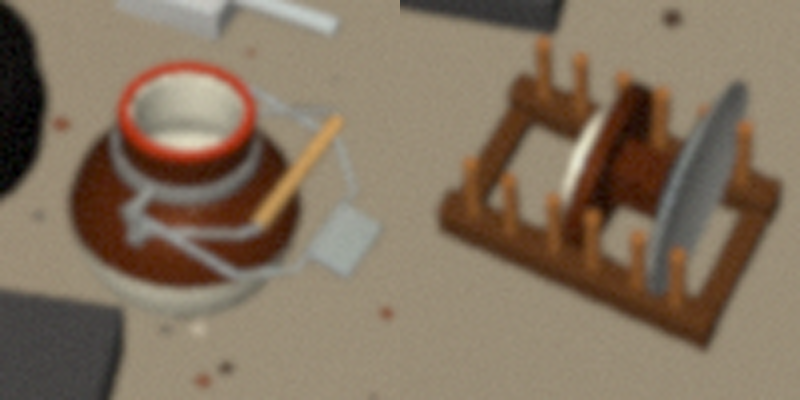

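Zoomed: the bail's bar runs from about (374,259) to (411,270) in the top image, with the tab at (386,277). The lid's ridge faces the dish, so rack -x points roughly to world -x.

```bash
cat > h.py <<'E'
import cv2, numpy as np
from scipy.spatial.transform import Rotation as R
def load(n): 
    d=np.load(f"pics/{n}.npz"); return {k:d[k] for k in d}
def grab(n,tag):
    from cell import cams
    c=cams.camera(n); np.savez(f"pics/{tag}.npz",**c); cv2.imwrite(f"pics/{tag}.png",c["frame"][:,:,::-1]); return c
def ray(c,uv):
    E=c["extrinsics"]; d=np.array([(uv[0]-c["cx"])/c["fx"],(uv[1]-c["cy"])/c["fy"],1.])
    return E[:3,3],E[:3,:3]@d
def onz(c,uv,z):
    o,d=ray(c,uv); return o+d*(z-o[2])/d[2]
def proj(c,P):
    E=c["extrinsics"]; p=(np.atleast_2d(P)-E[:3,3])@E[:3,:3]
    return np.c_[c["fx"]*p[:,0]/p[:,2]+c["cx"],c["fy"]*p[:,1]/p[:,2]+c["cy"]]
def tri(c1,u1,c2,u2):
    A=[];b=[]
    for c,u in((c1,u1),(c2,u2)):
        o,d=ray(c,u);d=d/np.linalg.norm(d);M=np.eye(3)-np.outer(d,d);A.append(M);b.append(M@o)
    A=np.vstack(A);b=np.hstack(b);x,*_=np.linalg.lstsq(A,b,rcond=None);return x,np.linalg.norm(A@x-b)
def hsv(c): return cv2.cvtColor(c["frame"],cv2.COLOR_RGB2HSV)
E
python3 - <<'E'
from h import *
for n,box in (("top0",(350,195,455,300)),("side0",(300,130,400,230))):
    c=load(n);H=hsv(c).astype(int);f=c["frame"].astype(int)
    x0,y0,x1,y1=box
    m=np.zeros(H.shape[:2],np.uint8)
    red=(f[...,0]>130)&(f[...,1]<0.6*f[...,0])&(f[...,2]<0.55*f[...,0])
    m[y0:y1,x0:x1]=red[y0:y1,x0:x1]*255
    cs,_=cv2.findContours(m,cv2.RETR_EXTERNAL,cv2.CHAIN_APPROX_NONE)
    cc=max(cs,key=cv2.contourArea); 
    P=np.array([onz(c,p[0],0.128)[:2] for p in cv2.convexHull(cc)])
    (ctr,ax,_)=cv2.fitEllipse((P*1000).astype(np.float32)); print(n,"mouth mm",ctr,ax)
    # wood bar
    w=(H[...,0]>10)&(H[...,0]<22)&(H[...,1]>80)&(f[...,0]>150)
    m2=np.zeros_like(m);m2[y0:y1,x0:x1]=w[y0:y1,x0:x1]*255
    cs,_=cv2.findContours(m2,cv2.RETR_EXTERNAL,cv2.CHAIN_APPROX_NONE)
    for q in cs:
        if cv2.contourArea(q)>20: print("wood",cv2.minAreaRect(q),cv2.boxPoints(cv2.minAreaRect(q)).tolist())
    # slab gray
    g=(f.max(2)<95)&(H[...,1]<60)
    m3=(g*255).astype(np.uint8)
    cs,_=cv2.findContours(m3,cv2.RETR_EXTERNAL,cv2.CHAIN_APPROX_NONE)
    for q in cs:
        if cv2.contourArea(q)>1500: print("dark",cv2.contourArea(q),cv2.approxPolyDP(q,6,True)[:,0].tolist())
E
```

```text
top0 mouth mm (560.3912353515625, -211.5961456298828) (79.37879180908203, 79.85653686523438)
wood ((391.3490295410156, 264.0282897949219), (38.59831619262695, 3.9834558963775635), 15.945394515991211) [[372.2452392578125, 260.6415100097656], [373.339599609375, 256.8113098144531], [410.45281982421875, 267.4150695800781], [409.35845947265625, 271.2452697753906]]
dark 1778.5 [[0, 453], [27, 465], [22, 479], [54, 479], [55, 467], [68, 477], [84, 459], [82, 446], [37, 450], [40, 437]]
dark 5143.5 [[33, 206], [31, 256], [0, 257], [0, 352], [39, 344], [63, 309], [58, 278], [34, 248], [35, 215], [43, 212]]
dark 6589.5 [[358, 156], [271, 159], [273, 232], [361, 229]]
side0 mouth mm (560.5862426757812, -212.14840698242188) (78.07413482666016, 80.57221221923828)
wood ((374.4200439453125, 171.9400177001953), (5.000000953674316, 33.400001525878906), 36.86989212036133) [[362.4000549316406, 183.80001831054688], [382.4400329589844, 157.08001708984375], [386.4400329589844, 160.08001708984375], [366.4000549316406, 186.80001831054688]]
dark 8204.5 [[260, 190], [225, 250], [221, 281], [308, 297], [330, 209]]
```

Run:
```python
from h import *
t=load("top0");s=load("side0")
# bar ends, center
c,e=tri(t,(391.35,264.03),s,(374.42,171.94));print("bar ctr",c,e)
# top-left end (372.8,258.7) in top ; in side: which? +y end: side left-bottom (364.4,185.3)
a,e1=tri(t,(372.8,258.7),s,(364.4,185.3));b,e2=tri(t,(409.9,269.3),s,(384.4,158.6));print(a,e1,b,e2,np.linalg.norm(a-b))
d=a-b;print("jar y dir yaw",np.degrees(np.arctan2(d[1],d[0])))
cx,ex=tri(t,(386,277),s,(385,190));print("tab~",cx,ex)
m=np.array([.5605,-.212]);v=c[:2]-m;print("bar offset",v,np.linalg.norm(v),np.degrees(np.arctan2(-v[1],-v[0])))
v=cx[:2]-m;print("tab offset",v,np.linalg.norm(v),np.degrees(np.arctan2(-v[1],-v[0])))
print("slab top:");
for uv in [(358, 156), (271, 159), (273, 232), (361, 229)]: print(uv,onz(t,uv,.04))
for uv in [(260,190),(330,209),(308,290)]: print(uv,onz(s,uv,.04))
# rack in top, zoom factor 4 offset (190,205)-> right part x-400
f=t["frame"].astype(int);H=hsv(t).astype(int)
br=(f[...,0]-f[...,2]>35)&(H[...,0]<20)
m=np.zeros(br.shape,np.uint8);m[205:305,190:290]=br[205:305,190:290]*255
m=cv2.morphologyEx(m,cv2.MORPH_CLOSE,np.ones((3,3)))
cs,_=cv2.findContours(m,cv2.RETR_EXTERNAL,cv2.CHAIN_APPROX_NONE);q=max(cs,key=cv2.contourArea)
r=cv2.minAreaRect(q);print(r,cv2.approxPolyDP(q,4,True)[:,0].tolist())
bp=cv2.boxPoints(r);P=[onz(t,p,.024)[:2] for p in bp];print(np.round(P,4),[np.linalg.norm(P[i]-P[i-1]) for i in range(4)],"ctr",np.mean(P,0))
d=P[1]-P[0];print(np.degrees(np.arctan2(d[1],d[0])))
big=lambda im,x0,y0,n:cv2.resize(im[y0:y0+n,x0:x0+n],(600,600),interpolation=cv2.INTER_CUBIC)
cv2.imwrite("pics/r1.png",big(t["frame"][:,:,::-1],205,220,60))
cv2.imwrite("pics/r2.png",big(s["frame"][:,:,::-1],275,295,100))
```

```text
bar ctr [ 0.48987333 -0.1903235   0.11779279] 9.536511392995461e-05
[ 0.50364402 -0.14583511  0.11600064] 0.0003210789698660502 [ 0.47590096 -0.23437729  0.12139949] 0.0011424802892811647 0.09294375637029534
jar y dir yaw 72.6025816105512
tab~ [ 0.45901244 -0.18315548  0.07309616] 0.0028838812313815047
bar offset [-0.07062667  0.0216765 ] 0.0738782625569267 -17.062118016897077
tab offset [-0.10148756  0.02884452] 0.1055070197517754 -15.866064074364443
slab top:
(358, 156) [ 0.77045309 -0.12198058  0.04      ]
(271, 159) [0.76534031 0.10421757 0.04      ]
(273, 232) [0.57545504 0.10090595 0.04      ]
(361, 229) [ 0.58020954 -0.12639919  0.04      ]
(260, 190) [ 0.75570277 -0.14514115  0.04      ]
(330, 209) [ 0.5779972  -0.12477072  0.04      ]
(308, 290) [0.56984261 0.10554493 0.04      ]
((234.2431640625, 249.96185302734375), (37.910743713378906, 46.26494216918945), 11.633633613586426) [[223, 225], [212, 267], [219, 268], [223, 257], [226, 267], [233, 267], [239, 258], [221, 252], [228, 231], [247, 234], [241, 272], [247, 276], [257, 232]]
[[0.4826 0.2642]
 [0.6004 0.2394]
 [0.5791 0.1426]
 [0.4614 0.1679]] [np.float64(0.09864533370056418), np.float64(0.12040781712848933), np.float64(0.0990614735427874), np.float64(0.12038676374262713)] ctr [0.53088839 0.20352559]
-11.908435547173763
```

View pics/r1.png

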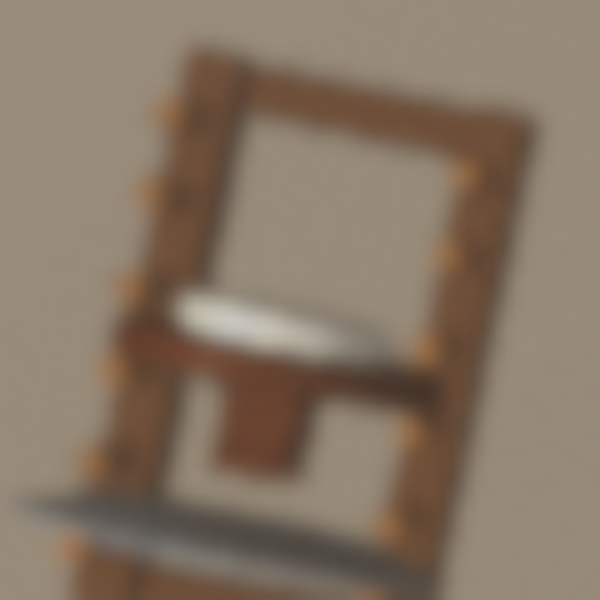

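View pics/r2.png

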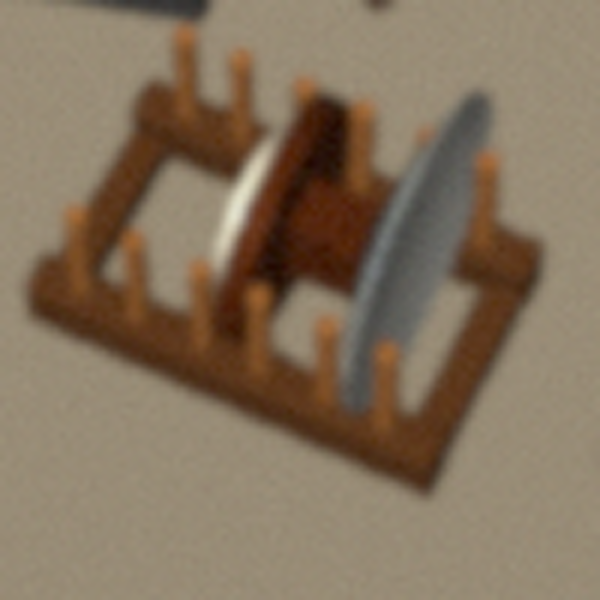

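Dowel tops in the r1 zoom (10x, origin 205,220): left rail from (165,110) to (72,550), right rail from (465,172) to (388,522). The lid stands between the third and fourth pairs. I'll fit the rack from these.

```bash
cat >> h.py <<'E'
def state():
    from cell import telemetry
    return telemetry.observe()
def plan(pos,Rt,st=None):
    """delta from measured pose to target pose, in tool axes and row units"""
    st=st or state(); R0=R.from_rotvec(st["ee_rot"]); d=R0.inv().apply(np.array(pos)-st["tcp_pos"])
    rv=(R0.inv()*Rt).as_rotvec()
    n=max(np.linalg.norm(d)/.0625,np.degrees(np.linalg.norm(rv))/10.7)
    print("delta",np.round(d/.4,3).tolist(),np.round(np.degrees(rv)/60,3).tolist(),"rows",round(n,1))
def rot(z,y):
    z=np.array(z,float);z/=np.linalg.norm(z);y=np.array(y,float);y-=z*(y@z);y/=np.linalg.norm(y)
    return R.from_matrix(np.c_[np.cross(y,z),y,z])
def yw(a): a=np.radians(a); return np.array([np.cos(a),np.sin(a),0])
E
python3 - <<'E'
from h import *
t=load("top0")
L=[(165,110),(150,190),(128,287),(110,370),(90,465),(72,550)];Rr=[(465,172),(447,252),(427,345),(408,430),(388,522)]
xs=[55.5,34.5,10.5,-10.5,-34.5,-55.5]
W=[];M=[]
for P,y in((L,38),(Rr,-38)):
    for p,x in zip(P,xs): W.append(onz(t,(205+p[0]/10-.45,220+p[1]/10-.45),.072)[:2]);M.append((x/1000,y/1000))
W=np.array(W);M=np.array(M)
mu,nu=W.mean(0),M.mean(0);A=(M-nu).T@(W-mu);th=np.arctan2(A[0,1]-A[1,0],A[0,0]+A[1,1]);Rm=np.array([[np.cos(th),-np.sin(th)],[np.sin(th),np.cos(th)]])
c=mu-Rm@nu;print("yaw",np.degrees(th),"ctr",c);print(np.round((W-(M@Rm.T+c))*1000,1).tolist())
# lid plate in side view top edge: ellipse check
s=load("side0")
ez=Rm
for nm,P in {"lidtop(face-5)":(-.005,0,.098),"lidtop+5":(.005,0,.098),"lid0":(0,0,.098)}.items():
    w=np.r_[c+Rm@P[:2],P[2]];u=proj(s,w)[0];v=proj(t,w)[0];print(nm,w,"zoom side",(u-[275,295])*6,"zoom top",(v-[205,220])*10)
rx=Rm[:,0]
Rt=rot([0,0,-1],[rx[0],rx[1],0])
plan([*c,.15],Rt)
E
```

```text
yaw -12.232493562808374 ctr [0.51648503 0.20331621]
[[0.3, 0.2], [0.8, -0.4], [-0.0, 0.2], [-0.3, 0.3], [-0.5, 0.4], [-1.2, 0.5], [-0.2, -0.7], [0.3, -0.5], [0.5, -0.4], [-0.2, 0.1], [0.3, 0.2]]
lidtop(face-5) [0.51159855 0.20437561 0.098     ] zoom side [289.77042361 157.48378428] zoom top [242.74177299 372.96849787]
lidtop+5 [0.52137151 0.20225682 0.098     ] zoom side [261.5021276  145.55680091] zoom top [251.14276939 333.01907628]
lid0 [0.51648503 0.20331621 0.098     ] zoom side [275.6180928  151.51262089] zoom top [246.94305053 352.99008103]
delta [-1.148, -0.594, 0.203] [-0.001, 0.001, 1.492] rows 8.4
```

arm_command([
  [-0.15,-0.07,0.01,0,0,0.17,0.55],
  [-0.3,-0.15,0.02,0,0,0.34,0.55],
  [-0.45,-0.22,0.03,0,0,0.51,0.55],
  [-0.6,-0.3,0.04,0,0,0.68,0.55],
  [-0.75,-0.38,0.04,0,0,0.85,0.55],
], squeeze=50)

```text
t: 0.78
tcp_pos: [0.3629, 0.3365, 0.2153]
ee_rot: [-1.666, -2.663, 0.001]
contact_force: [0.2, 0.3, 1.2]
gripper_width: 0.0386
```

Run:
```python
from h import *
st=state();print(st["t"],st["tcp_pos"],st["gripper_width"])
plan([.516,.2033,.2],rot([0,0,-1],yw(-12.2)),st)
```

```text
0.775 [0.36292698 0.33651799 0.21534017] 0.03864491132169605
delta [-0.467, 0.198, 0.038] [-0.0, 0.0, 0.636] rows 3.6
```

arm_command([
  [-0.14,0.06,0.01,0,0,0.17,0.55],
  [-0.28,0.12,0.02,0,0,0.34,0.55],
  [-0.42,0.18,0.035,0,0,0.51,0.55],
  [-0.467,0.198,0.038,0,0,0.636,0.55],
  [-0.467,0.198,0.038,0,0,0.636,0.55],
])

```text
t: 1.4
tcp_pos: [0.5161, 0.2047, 0.1998]
ee_rot: [-2.44, -1.978, 0.002]
contact_force: [0.9, -0.3, 0.2]
gripper_width: 0.0382
```

Run:
```python
from h import *
grab("wrist","w1")
st=state();print(st["t"],st["tcp_pos"],st["gripper_width"])
plan([.516,.2033,.2],rot([0,0,-1],yw(-12.2)),st)
```

```text
1.45 [0.51525543 0.20563451 0.20006783] 0.038333709947289046
delta [-0.005, 0.003, 0.0] [-0.001, 0.0, 0.007] rows 0.0
```

View pics/w1.png

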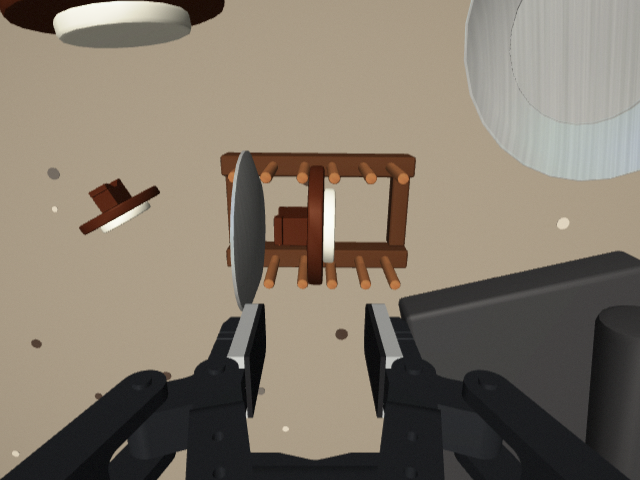

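Run:
```python
from h import *
w=load("w1"); c=np.array([.5165,.2033]);th=np.radians(-12.23);Rm=np.array([[np.cos(th),-np.sin(th)],[np.sin(th),np.cos(th)]])
f=w["frame"].astype(int);H=hsv(w).astype(int)
for v in (180,200,230,260,275): 
    row=f[v,295:345]; 
    k=[(i+295) for i in range(50) if row[i,0]<125 and row[i,0]-row[i,2]>25 and row[i,1]<60];print(v,k[:1],k[-1:])
for u in (307,316,324):
    P=onz(w,(u,235),.098);print(u,(Rm.T@(P[:2]-c))*1000)
a=np.linspace(0,2*np.pi,200)
for dy in(-.003,0,.003):
    pts=[np.r_[c+Rm@[0,.043*np.cos(q)+dy],.055+.043*np.sin(q)] for q in a];u=proj(w,pts);print(dy,u[:,1].min(),u[:,1].max(),u[:,0].min(),u[:,0].max())
```

```text
180 [308] [322]
200 [308] [322]
230 [295] [321]
260 [299] [344]
275 [307] [335]
307 [-5.24545565  3.33905769]
316 [0.37098799 3.37066558]
324 [5.36327979 3.39876091]
-0.003 165.20836727360887 284.6884260242363 314.9238048478134 315.6574391216068
0 160.93252259411503 280.8518111108315 314.94635102505464 315.6860278405336
0.003 156.62509717061056 276.9903694437476 314.969033268476 315.71481591916756
```

Wrist view: lid plate at u 308-322, centred in the slot, with its centre about 3 mm to rack -y. The dish at u 232-265 leaves room for a half-closed gripper. Descending on the edge.

Run:
```python
from h import *
plan([.5159,.2006,.086],rot([0,0,-1],yw(-12.2)))
```

```text
delta [-0.012, 0.004, 0.285] [-0.001, 0.0, 0.007] rows 1.8
```

arm_command([
  [-0.012,0.004,0.05,0,0,0.007,0.63],
  [-0.012,0.004,0.15,0,0,0.007,0.63],
  [-0.012,0.004,0.25,0,0,0.007,0.63],
  [-0.012,0.004,0.285,0,0,0.007,0.63],
  [-0.012,0.004,0.285,0,0,0.007,0.63],
])

```text
t: 2.08
tcp_pos: [0.5157, 0.2013, 0.0867]
ee_rot: [-2.444, -1.973, 0.001]
contact_force: [-0.1, -0.1, 0.4]
gripper_width: 0.0313
```

Run:
```python
from h import *
grab("wrist","w2")
st=state();print(st["t"],st["tcp_pos"],st["gripper_width"],st["contact_force"])
plan([.5159,.2006,.086],rot([0,0,-1],yw(-12.2)),st)
```

```text
2.125 [0.51632666 0.20126437 0.08753615] 0.03148469430709766 [-0.17212042  0.13896685  0.37401397]
delta [-0.002, -0.001, 0.004] [0.001, -0.001, -0.0] rows 0.0
```

View pics/w2.png

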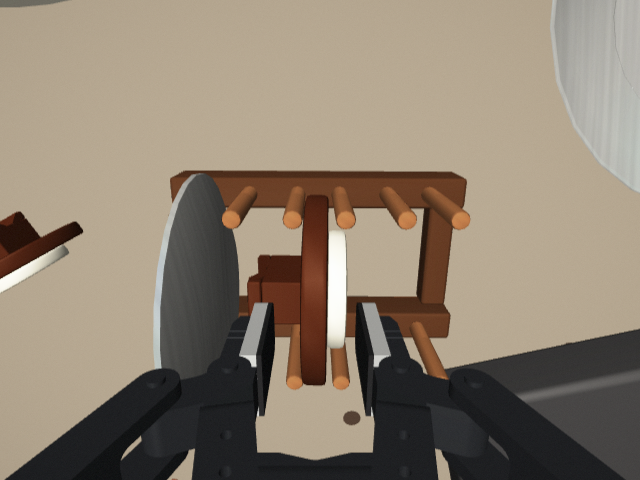

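The jaws straddle the plate (u 303-328) with the dish clear on the left. Closing.

arm_command([
  [0,0,0,0,0,0,1],
  [0,0,0,0,0,0,1],
  [0,0,0,0,0,0,1],
], squeeze=70)

```text
t: 2.5
tcp_pos: [0.5167, 0.2008, 0.0876]
ee_rot: [2.445, 1.97, 0.004]
contact_force: [0.1, 0.7, 6.3]
gripper_width: 0.0076
```

arm_command([
  [0,0,0,0,0,0,1],
  [0,0,0,0,0,0,1],
])

```text
t: 2.75
tcp_pos: [0.5168, 0.2008, 0.0876]
ee_rot: [2.445, 1.97, 0.004]
contact_force: [-0.4, 1.2, 6.2]
gripper_width: 0.0075
```

Run:
```python
from h import *
grab("wrist","w3")
st=state();print(st["t"],st["tcp_pos"],st["gripper_width"],st["contact_force"])
```

```text
2.8 [0.51677781 0.20084795 0.08758208] 0.007437537826353278 [0.63651493 0.15842943 6.63372586]
```

View pics/w3.png

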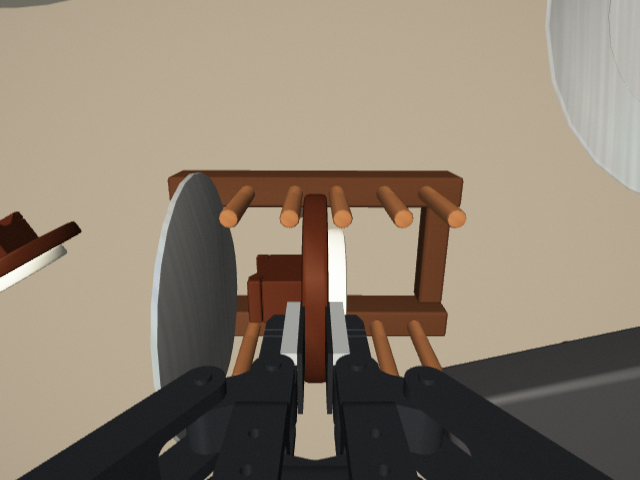

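arm_command([
  [0,0,-0.02,0,0,0,1],
  [0,0,-0.05,0,0,0,1],
  [0,0,-0.09,0,0,0,1],
  [0,0,-0.14,0,0,0,1],
  [0,0,-0.14,0,0,0,1],
])

```text
t: 3.42
tcp_pos: [0.5167, 0.2008, 0.144]
ee_rot: [2.445, 1.97, 0.004]
contact_force: [-0.1, -0.1, -1.2]
gripper_width: 0.0069
```

Run:
```python
from h import *
grab("wrist","w4")
st=state();print(st["t"],st["tcp_pos"],st["gripper_width"],st["contact_force"],st["torque"])
```

```text
3.475 [0.51610402 0.20069872 0.14285421] 0.0074169353701718874 [ 0.03988774  0.22955689 -2.43722591] [-0.00907848 -0.05016437 -0.00573081]
```

View pics/w4.png

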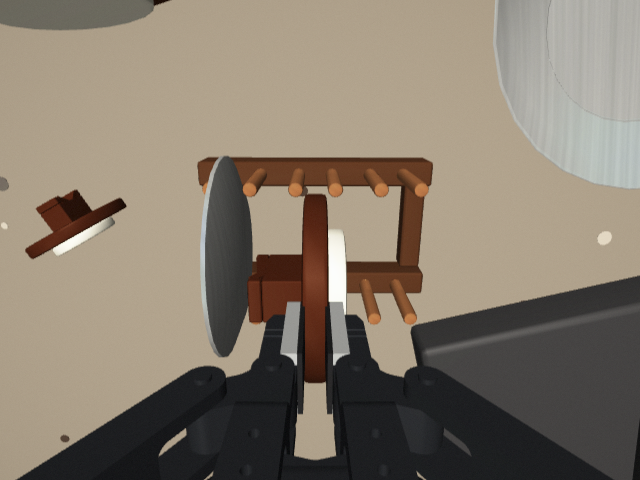

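Lifted cleanly; the lid sits unchanged between the fingers (u 303-328) and the dish has not moved. Now planning the lean pose.

```bash
cat > lean.py <<'E'
from h import *
def pose(a,d,dz=0,F=(.5765,-.01),phi=1.2):
    a=np.radians(a);n=-yw(phi);z=np.array([0,0,1.]);lz=n*np.cos(a)+z*np.sin(a);lx=-n*np.sin(a)+z*np.cos(a)
    C=np.r_[F,0]+n*d;o=C+.043*lx+z*dz
    return o+.005*lz+.0326*lx, rot(-lx,-lz), o,lx,lz
E
python3 - <<'E'
from lean import *
st=state()
p,Rt,*_=pose(0,.06,.10); print(p); plan(p,Rt,st)
p,Rt,*_=pose(31,.06,.05); print(p); plan(p,Rt,st)
p,Rt,*_=pose(31,.035,.002); print(p)
E
```

```text
[ 0.51151426 -0.01136126  0.1756    ]
delta [-0.52, 0.102, -0.082] [0.001, -0.0, -0.225] rows 3.4
[ 0.5511566  -0.01053087  0.11737704]
delta [-0.497, 0.198, 0.064] [0.515, -0.061, -0.219] rows 3.5
[ 0.57615112 -0.01000731  0.06937704]
```

arm_command([
  [0,0,-0.09,0,0,0,1],
  [-0.13,0.02,-0.11,0,0,0,1],
  [-0.26,0.05,-0.11,0,0,-0.1,1],
  [-0.39,0.08,-0.1,0,0,-0.2,1],
  [-0.52,0.102,-0.082,0,0,-0.225,1],
])

```text
t: 4.1
tcp_pos: [0.5113, -0.0129, 0.1745]
ee_rot: [-2.195, -2.246, 0.001]
contact_force: [0.3, 0.1, -1.7]
gripper_width: 0.0076
```

Run:
```python
from lean import *
st=state();print(st["t"],st["tcp_pos"],st["gripper_width"])
p,Rt,*_=pose(31,.06,.05); print(p); plan(p,Rt,st)
```

```text
4.1 [ 0.51127447 -0.01289176  0.17446232] 0.0075949564806060835
[ 0.5511566  -0.01053087  0.11737704]
delta [0.004, 0.1, 0.143] [0.516, 0.0, 0.002] rows 2.9
```

arm_command([
  [0.001,0.02,0.03,0.13,0,0,1],
  [0.002,0.05,0.07,0.27,0,0,1],
  [0.003,0.08,0.11,0.4,0,0.001,1],
  [0.004,0.1,0.143,0.516,0,0.002,1],
  [0.004,0.1,0.143,0.516,0,0.002,1],
])

```text
t: 4.72
tcp_pos: [0.5516, -0.0087, 0.1146]
ee_rot: [-1.896, -1.934, 0.54]
contact_force: [-0.7, 1.1, -1.1]
gripper_width: 0.0076
```

Run:
```python
from lean import *
grab("side","s5");grab("wrist","w5")
st=state();print(st["t"],st["tcp_pos"],st["gripper_width"],st["qpos"])
p,Rt,*_=pose(31,.035,.002); print(p); plan(p,Rt,st)
s=cv2.imread("pics/s5.png")[130:360,200:430];w=cv2.imread("pics/w5.png")
cv2.imwrite("pics/v5.png",np.hstack([cv2.resize(s,(400,400)),cv2.resize(w,(400,300))[:,:][0:300] if 0 else cv2.copyMakeBorder(cv2.resize(w,(400,300)),50,50,0,0,0)]))
```

```text
4.825 [ 0.55135431 -0.00873083  0.11780727] 0.007506777351506724 [-0.18167243  0.73612008  1.09348353 -0.10686499  1.84065829 -0.20151525]
[ 0.57615112 -0.01000731  0.06937704]
delta [-0.004, 0.115, 0.072] [0.002, -0.0, -0.001] rows 0.9
```

View pics/v5.png

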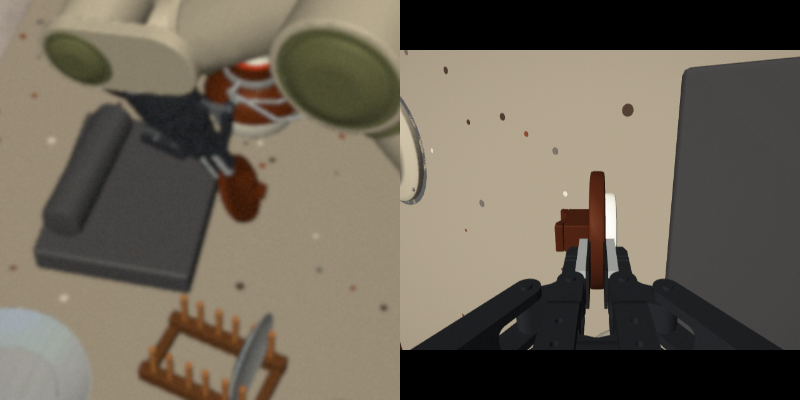

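The lid is held tilted in front of the slab edge, with clearance, and the slab's front edge is on the right of the wrist view. Lowering.

arm_command([
  [-0.001,0.03,0.02,0,0,0,1],
  [-0.002,0.06,0.04,0,0,0,1],
  [-0.003,0.09,0.055,0,0,0,1],
  [-0.004,0.115,0.072,0,0,0,1],
  [-0.004,0.115,0.072,0,0,0,1],
])

```text
t: 5.45
tcp_pos: [0.5761, -0.0099, 0.0687]
ee_rot: [-1.899, -1.936, 0.538]
contact_force: [-0.5, -0.0, -1.5]
gripper_width: 0.0076
```

Run:
```python
from lean import *
grab("wrist","w6")
st=state();print(st["t"],st["tcp_pos"],st["gripper_width"],st["contact_force"],st["torque"])
p,Rt,*_=pose(31,.035,0); print(p); plan(p,Rt,st)
```

```text
5.5 [ 0.5762996  -0.00991649  0.06923304] 0.007831386869059124 [-0.17331325 -0.0613549  -0.87971192] [ 0.00516726 -0.35555513 -0.0385201 ]
[ 0.57615112 -0.01000731  0.06737704]
delta [-0.0, 0.002, 0.004] [0.0, -0.001, -0.002] rows 0.0
```

View pics/w6.png

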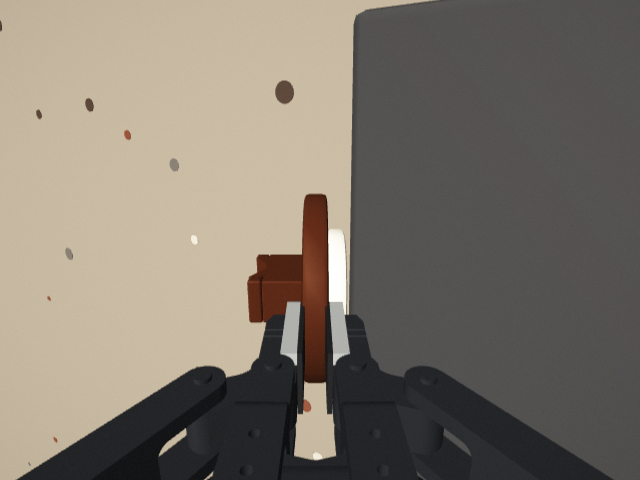

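The plug is a couple of mm from the slab's edge. Lowering gently onto the table, along vertical plus slightly toward the slab.

arm_command([
  [0,0.004,0.004,0,0,0,1],
  [0,0.007,0.006,0,0,0,1],
  [0,0.007,0.006,0,0,0,1],
])

```text
t: 5.88
tcp_pos: [0.5766, -0.0099, 0.0674]
ee_rot: [-1.899, -1.935, 0.539]
contact_force: [-5.7, 0.3, 6.6]
gripper_width: 0.0075
```

Run:
```python
from lean import *
st=state();print(st["t"],st["tcp_pos"],st["gripper_width"],st["contact_force"],st["torque"])
```

```text
5.875 [ 0.57660469 -0.00992123  0.06739176] 0.007536623432102512 [-5.70818101  0.29556014  6.6103981 ] [0.0624709  1.36446876 0.10082805]
```

arm_command([
  [0,0,0,0,0,0,0.85],
  [0,0,0,0,0,0,0.75],
  [0,0,0,0,0,0,0.72],
  [0,0,0,0,0,0,0.72],
])

```text
t: 6.38
tcp_pos: [0.5775, -0.0099, 0.0661]
ee_rot: [-1.9, -1.937, 0.537]
contact_force: [0.1, -0.0, 0.0]
gripper_width: 0.0238
```

Run:
```python
from lean import *
grab("wrist","w7")
st=state();print(st["t"],st["tcp_pos"],st["gripper_width"],st["contact_force"],st["torque"])
```

```text
6.425 [ 0.57751618 -0.00991636  0.06612282] 0.023875554343780917 [ 0.55773173 -0.9610229   0.14312672] [-0.00118585 -0.180093    0.00985974]
```

View pics/w7.png

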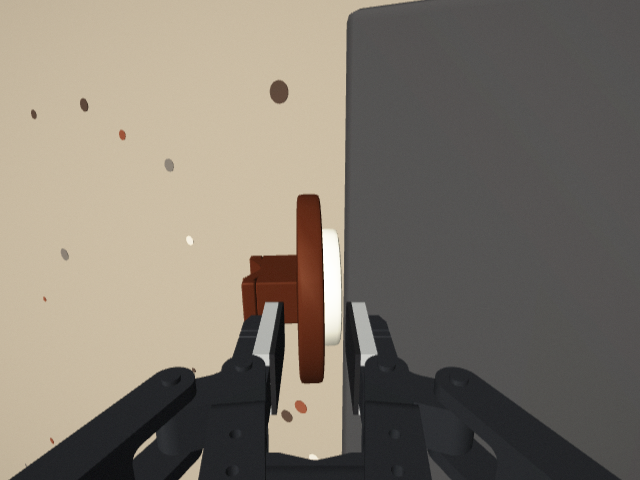

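Released; the lid is leaning on the slab edge, untouched (jaws at u 285 and 350, plate 300-325). Retreating.

arm_command([
  [0,0,-0.05,0,0,0,0.72],
  [0,0,-0.15,0,0,0,0.72],
  [0,0,-0.28,0,0,0,0.6],
  [0,0,-0.36,-0.15,0,0,0.5],
])

```text
t: 6.92
tcp_pos: [0.6534, -0.0085, 0.1892]
ee_rot: [-1.995, -2.034, 0.392]
contact_force: [1.0, -0.6, 0.2]
gripper_width: 0.0431
```

Run:
```python
from lean import *
grab("side","s8");grab("top","t8");grab("wrist","w8")
st=state();print(st["t"],st["tcp_pos"],st["gripper_width"],st["contact_force"])
plan([.45,-.01,.26],rot([.3,0,-1],yw(-88.8)),st)
s=cv2.imread("pics/s8.png")[180:300,220:340];w=cv2.imread("pics/w8.png")
cv2.imwrite("pics/v8.png",np.hstack([cv2.resize(s,(400,400)),cv2.copyMakeBorder(cv2.resize(w,(400,300)),50,50,0,0,0)]))
```

```text
7.075 [ 0.65179856 -0.00842446  0.19214922] 0.042402286728254523 [ 0.56445326  0.58359022 -0.86612987]
delta [0.006, -0.531, 0.029] [-0.504, 0.498, 1.439] rows 9.0
```

View pics/v8.png

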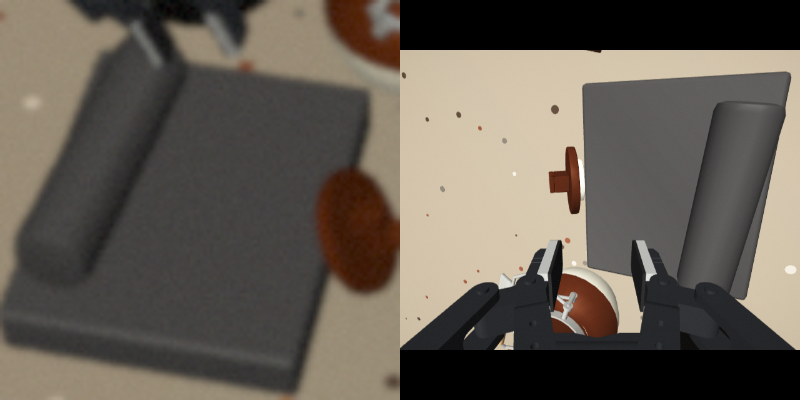

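arm_command([
  [0,-0.08,-0.1,-0.056,0.055,0.16,0.5],
  [0,-0.17,-0.13,-0.112,0.11,0.32,0.5],
  [0.001,-0.27,-0.13,-0.168,0.166,0.48,0.5],
  [0.002,-0.36,-0.12,-0.224,0.221,0.64,0.5],
  [0.003,-0.42,-0.1,-0.28,0.276,0.8,0.5],
])

```text
t: 7.7
tcp_pos: [0.5089, -0.0099, 0.2892]
ee_rot: [-2.825, -1.044, -0.059]
contact_force: [0.7, 0.4, -0.4]
gripper_width: 0.0428
```

Run:
```python
from lean import *
st=state();print(st["t"],st["tcp_pos"],st["qpos"])
plan([.42,-.01,.2],rot([.62,.013,-1],yw(-88.8)),st)
```

```text
7.7 [ 0.50892097 -0.00989135  0.28915308] [-0.31796364  0.27960116  1.28843826  0.12558941  1.62327704  0.54820563]
delta [-0.187, -0.12, 0.223] [-0.303, 0.469, 0.602] rows 4.6
```

arm_command([
  [-0.05,-0.03,0.02,-0.06,0.094,0.12,0.5],
  [-0.1,-0.06,0.06,-0.12,0.188,0.24,0.5],
  [-0.14,-0.09,0.11,-0.18,0.281,0.36,0.5],
  [-0.187,-0.12,0.17,-0.24,0.375,0.48,0.5],
  [-0.187,-0.12,0.2,-0.303,0.469,0.602,0.5],
])

```text
t: 8.32
tcp_pos: [0.4196, -0.0115, 0.2073]
ee_rot: [-3.014, -0.031, -0.857]
contact_force: [2.1, -0.3, 0.4]
gripper_width: 0.0428
```

Run:
```python
from lean import *
grab("wrist","w9")
_,_,o,lx,lz=pose(31.5,.034)
print("lid o",o,lx,lz)
st=state();print(st["t"],st["tcp_pos"],st["qpos"])
Rt=rot(-lz,yw(-88.8))
plan(o+.08*lz,Rt,st)
# compare top-view lid ridge location
w=load("w9");print(proj(w,[o+.034*lz+.017*lx,o+.034*lz-.017*lx,o,o+.01*lz+.043*lx,o-.043*lx]))
```

```text
lid o [ 0.56496997 -0.01024152  0.03666353] [0.52238397 0.01094238 0.85264016] [-0.85245317 -0.01785635  0.52249856]
8.375 [ 0.41786805 -0.01009332  0.20523478] [-0.47626647 -0.03017813  2.04143083  0.41584022  0.6763074   0.81235339]
delta [0.001, 0.009, 0.373] [-0.001, 0.446, -0.006] rows 2.5
[[316.65710827 166.81176813]
 [316.59266406 200.13534396]
 [316.58681892 160.20720465]
 [316.67947507 121.41359292]
 [316.51959943 198.30871809]]
```

View pics/w9.png

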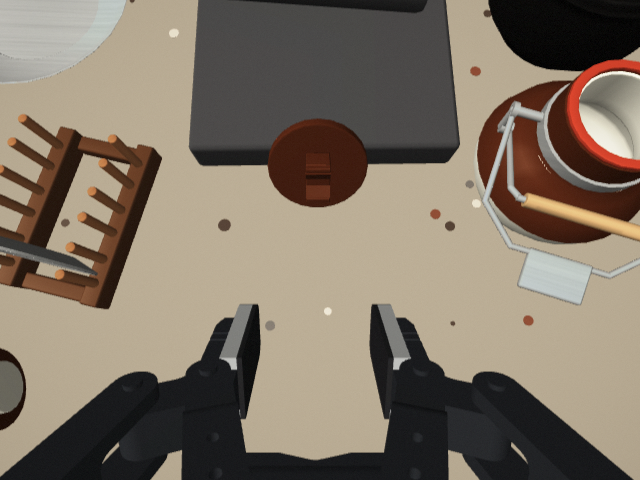

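The ridge shows at u 304-331, v 152-200, as predicted from the lean pose. Moving onto its axis.

arm_command([
  [0,0.002,0.09,0,0.11,0,0.5],
  [0,0.004,0.18,0,0.22,0,0.5],
  [0,0.006,0.27,0,0.33,0,0.5],
  [0.001,0.009,0.373,0,0.446,-0.006,0.5],
  [0.001,0.009,0.373,0,0.446,-0.006,0.5],
])

```text
t: 9.0
tcp_pos: [0.4787, 0.0296, 0.1364]
ee_rot: [-2.689, -0.141, -1.234]
contact_force: [-0.2, -0.0, 0.6]
gripper_width: 0.0428
```

Run:
```python
from lean import *
grab("wrist","w10")
_,_,o,lx,lz=pose(31.5,.034)
st=state();print(st["t"],st["tcp_pos"],st["qpos"],st["contact_force"])
Rt=rot(-lz,yw(-88.8))
plan(o+.08*lz,Rt,st)
plan(o+.013*lz,Rt,st)
```

```text
9.05 [0.47897044 0.0292155  0.13479495] [-0.49755834  0.2799365   2.25525142  1.74409327  0.56954519 -0.592808  ] [ 0.23316127 -0.38087256  0.93247473]
delta [-0.079, 0.124, 0.102] [-0.178, 0.151, -0.016] rows 1.3
delta [-0.053, 0.155, 0.265] [-0.178, 0.151, -0.016] rows 2.0
```

View pics/w10.png

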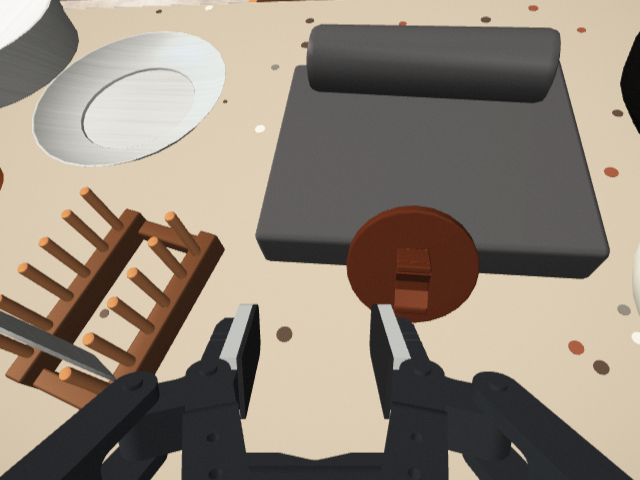

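The wrist neared a singularity (q5 small; q4 and q6 swung), so the tool went off line, though it is still clear of everything. I'll fit a simple kinematic model from the recorded states and pick a better approach angle.

```bash
cat > kin.py <<'E'
from h import *
from scipy.optimize import least_squares
S=[([1.13367299,.381179565,1.29828244,0,1.46357270,-.215299275],[.12087999,.53624749,.23071328],None),
([-0.18167243,0.73612008,1.09348353,-0.10686499,1.84065829,-0.20151525],[.55135431,-.00873083,.11780727],None),
([-0.31796364,0.27960116,1.28843826,0.12558941,1.62327704,0.54820563],[.50892097,-.00989135,.28915308],[-2.825,-1.044,-.059]),
([-0.47626647,-0.03017813,2.04143083,0.41584022,0.6763074,0.81235339],[.41786805,-.01009332,.20523478],[-3.014,-.031,-.857]),
([-0.49755834,0.2799365,2.25525142,1.74409327,0.56954519,-0.592808],[.47897044,.0292155,.13479495],[-2.689,-.141,-1.234])]
def fk(q,p):
    h,r0,L1,e,L2,d6,oy,c6,f=p
    R1=R.from_euler('z',q[0]);R2=R1*R.from_euler('y',q[1]);R3=R2*R.from_euler('y',q[2]);R4=R3*R.from_euler('z',q[3]);R5=R4*R.from_euler('y',q[4]);R6=R5*R.from_euler('z',q[5]+c6)
    P=R1.apply([r0,oy,h])+R2.apply([0,0,L1])+R3.apply([e,0,L2])+R5.apply([f,0,d6])
    return P,R6
def res(p):
    r=[]
    for q,x,o in S:
        P,Rr=fk(q,p);r+=list((P-x)*100)
        if o is not None:r+=list((R.from_rotvec(o).inv()*Rr).as_rotvec())
    return r
E
python3 - <<'E'
from kin import *
for c6 in (np.pi/2,-np.pi/2):
    s=least_squares(res,[.3,0,.35,0,.35,.25,0,c6,0]);print(s.cost,np.round(s.x,4),np.round(s.fun,2).tolist())
E
```

```text
8.899419508335246e-06 [ 0.1301 -0.      0.5371  0.103   0.3508  0.2575  0.1175  1.5693  0.    ] [-0.0, 0.0, -0.0, -0.0, -0.0, -0.0, -0.0, -0.0, 0.0, -0.0, -0.0, -0.0, -0.0, -0.0, -0.0, 0.0, -0.0, 0.0, 0.0, 0.0, 0.0, -0.0, 0.0, -0.0]
8.899419508335548e-06 [ 0.1301 -0.      0.5371  0.103   0.3508  0.2575  0.1175 -4.7139  0.    ] [-0.0, 0.0, -0.0, -0.0, -0.0, -0.0, -0.0, -0.0, 0.0, -0.0, -0.0, -0.0, -0.0, -0.0, -0.0, 0.0, -0.0, 0.0, 0.0, 0.0, 0.0, -0.0, 0.0, -0.0]
```

```bash
cat >> kin.py <<'E'
PX=least_squares(res,[.3,0,.35,0,.35,.25,0,np.pi/2,0]).x
lo=np.array([-3.11,-.89,.22,-1.42,.17,-2.88]);hi=np.array([3.11,2.33,2.48,4.56,2.85,2.88])
def ik(pos,Rt,q0):
    f=lambda q:np.r_[(fk(q,PX)[0]-pos)*10,(Rt.inv()*fk(q,PX)[1]).as_rotvec()]
    s=least_squares(f,np.clip(q0,lo+1e-3,hi-1e-3),bounds=(lo,hi));return s.x,np.linalg.norm(s.fun)
E
python3 - <<'E'
from kin import *
from lean import pose
_,_,o,lx,lz=pose(31.5,.034)
qa=S[3][0]
for b in (0,10,15,20,30):
    Rt0=rot(-lz,yw(-88.8)); 
    z=-lz*np.cos(np.radians(b))-lx*np.sin(np.radians(b)); Rt=rot(z,yw(-88.8))
    for q0 in (qa,state()["qpos"]):
        q1,e1=ik(o+.013*lz-.08*z,Rt,q0); q2,e2=ik(o+.013*lz,Rt,q1)
        print(b,np.round(q1,2),round(e1,3),np.round(q2,2),round(e2,3))
E
```

```text
0 [-0.52  0.57  2.42  2.55  0.9  -1.47] 0.0 [-0.4   0.7   2.24  2.65  0.84 -1.46] 0.0
0 [-0.52  0.57  2.42  2.55  0.9  -1.47] 0.0 [-0.4   0.7   2.24  2.65  0.84 -1.46] 0.0
10 [-0.45  0.4   2.27  2.27  0.46 -1.08] 0.0 [-0.37  0.59  2.15  2.49  0.49 -1.24] 0.0
10 [-0.45  0.4   2.27  2.27  0.46 -1.08] 0.0 [-0.37  0.59  2.15  2.49  0.49 -1.24] 0.0
15 [-0.42  0.35  2.18  1.88  0.31 -0.66] 0.0 [-0.35  0.55  2.09  2.28  0.34 -1.02] 0.0
15 [-0.42  0.35  2.18  1.88  0.31 -0.66] 0.0 [-0.35  0.55  2.09  2.28  0.34 -1.02] 0.0
20 [-0.39  0.32  2.1   1.24  0.27  0.01] 0.0 [-0.34  0.53  2.03  1.83  0.23 -0.55] 0.0
20 [-0.39  0.32  2.1   1.24  0.27  0.01] 0.0 [-0.34  0.53  2.03  1.83  0.23 -0.55] 0.0
30 [-0.34  0.32  1.93  0.39  0.45  0.89] 0.0 [-0.31  0.5   1.91  0.56  0.29  0.74] 0.0
30 [-0.34  0.32  1.93  0.39  0.45  0.89] 0.0 [-0.31  0.5   1.91  0.56  0.29  0.74] 0.0
```

Run:
```python
from kin import *
from lean import pose
_,_,o,lx,lz=pose(31.5,.034)
qa=S[3][0]
M=np.array([.5605,-.212,.128]); jx=yw(-17.2)
for b in (25,30,35,40):
    br=np.radians(b)
    z=-lz*np.cos(br)-lx*np.sin(br); Rt=rot(z,yw(-88.8)); hgt=.013+.011*np.sin(br)
    q1,e1=ik(o+hgt*lz-.07*z,Rt,qa); q2,e2=ik(o+hgt*lz,Rt,q1)
    # jar: lid x (leaned up) -> after levelling lid x = +jar x ; lid z up
    zj=-np.array([0,0,1])*np.cos(br)-jx*np.sin(br); Rj=rot(zj,yw(-107.2))
    q3,e3=ik(M+[0,0,.05+hgt],Rj,[-.6,.5,1.5,.1,1.5,.9]);q4,e4=ik(M+[0,0,hgt],Rj,q3)
    print(b,np.round(q1,2),round(e1,3),np.round(q2,2),round(e2,3),"jar",np.round(q3,2),np.round(q4,2),round(e4,3))
```

```text
25 [-0.36  0.33  2.02  0.72  0.32  0.55] 0.0 [-0.33  0.5   1.98  1.09  0.21  0.2 ] 0.0 jar [-0.52  0.71  0.88 -0.1   1.98  1.33] [-0.52  0.74  0.96 -0.1   1.87  1.35] 0.0
30 [-0.34  0.33  1.94  0.41  0.43  0.88] 0.0 [-0.31  0.49  1.92  0.56  0.3   0.74] 0.0 jar [-0.51  0.75  0.82 -0.12  2.08  1.33] [-0.51  0.79  0.89 -0.12  1.98  1.34] 0.0
35 [-0.32  0.34  1.86  0.25  0.57  1.05] 0.0 [-0.3   0.49  1.86  0.31  0.41  0.99] 0.0 jar [-0.51  0.8   0.75 -0.14  2.18  1.32] [-0.51  0.83  0.83 -0.14  2.08  1.34] 0.0
40 [-0.3   0.36  1.78  0.15  0.7   1.15] 0.0 [-0.28  0.5   1.8   0.18  0.54  1.13] 0.0 jar [-0.5   0.84  0.69 -0.17  2.28  1.3 ] [-0.5   0.88  0.77 -0.16  2.18  1.33] 0.0
```

```bash
cat > grip.py <<'E'
from kin import *
from lean import pose
_,_,o,lx,lz=pose(31.5,.034)
br=np.radians(35);z=-lz*np.cos(br)-lx*np.sin(br);Rt=rot(z,yw(-88.8));hgt=.013+.011*np.sin(br)
G=o+hgt*lz
E
python3 - <<'E'
from grip import *
st=state();print(G,G-.07*z,st["tcp_pos"],R.from_rotvec(st["ee_rot"]).as_matrix().round(2).tolist())
plan(G-.09*z,Rt,st)
E
```

```text
[ 0.54850966 -0.01058631  0.04675263] [ 0.52060335 -0.01117087  0.11094684] [0.47897044 0.0292155  0.13479495] [[0.65, 0.16, 0.74], [0.01, -0.98, 0.2], [0.76, -0.12, -0.64]]
delta [0.043, 0.114, 0.051] [-0.176, -0.431, 0.038] rows 2.6
```

arm_command([
  [0.01,0.02,-0.02,-0.04,-0.1,0.01,0.5],
  [0.02,0.05,-0.01,-0.09,-0.21,0.02,0.5],
  [0.03,0.08,0.02,-0.13,-0.32,0.03,0.5],
  [0.043,0.114,0.051,-0.176,-0.431,0.038,0.5],
  [0.043,0.114,0.051,-0.176,-0.431,0.038,0.5],
])

```text
t: 9.68
tcp_pos: [0.5038, 0.0007, 0.1296]
ee_rot: [-2.982, -0.078, -0.718]
contact_force: [-0.5, -0.3, -0.1]
gripper_width: 0.0425
```

Run:
```python
from grip import *
grab("wrist","w11")
st=state();print(st["t"],st["tcp_pos"],st["qpos"])
plan(G-.07*z,Rt,st);plan(G,Rt,st)
w=load("w11");print(proj(w,[o+.034*lz+.017*lx,o+.034*lz-.017*lx,o+.01*lz+.043*lx,o+.01*lz-.043*lx]).round(1).tolist())
```

```text
9.725 [ 0.50561999 -0.00061254  0.13043738] [-0.35943851  0.27537998  1.91575178  0.44016317  0.57619092  0.83602005]
delta [0.01, 0.031, 0.058] [-0.065, -0.06, 0.013] rows 0.5
delta [-0.001, 0.043, 0.232] [-0.065, -0.06, 0.013] rows 1.5
[[345.6, 242.9], [343.9, 278.4], [348.1, 178.0], [343.8, 271.5]]
```

View pics/w11.png

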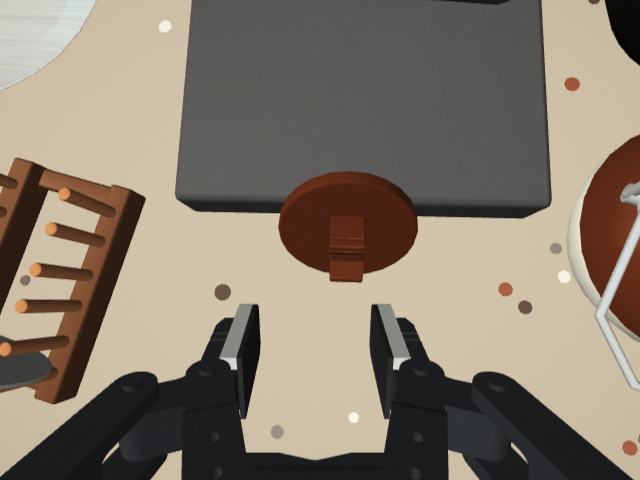

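arm_command([
  [0.005,0.015,0.03,-0.03,-0.03,0.006,0.5],
  [0.01,0.031,0.058,-0.065,-0.06,0.013,0.5],
  [0.01,0.031,0.058,-0.065,-0.06,0.013,0.5],
])

```text
t: 10.1
tcp_pos: [0.5184, -0.0079, 0.1096]
ee_rot: [-3.061, -0.042, -0.643]
contact_force: [-0.9, 1.2, 0.4]
gripper_width: 0.0426
```

Run:
```python
from grip import *
grab("wrist","w12")
st=state();print(st["t"],st["tcp_pos"],st["qpos"])
plan(G-.07*z,Rt,st);plan(G,Rt,st)
w=load("w12");print(proj(w,[o+.034*lz+.017*lx,o+.034*lz-.017*lx,o+.01*lz+.043*lx,o+.01*lz-.043*lx]).round(1).tolist())
```

```text
10.15 [ 0.51802038 -0.00786153  0.10984804] [-0.31816663  0.33602221  1.87260648  0.27456133  0.55997595  1.02001515]
delta [0.007, 0.008, -0.0] [-0.01, -0.004, 0.004] rows 0.1
delta [0.006, 0.01, 0.175] [-0.01, -0.004, 0.004] rows 1.1
[[320.8, 259.6], [320.3, 293.4], [321.5, 187.9], [320.1, 280.7]]
```

View pics/w12.png

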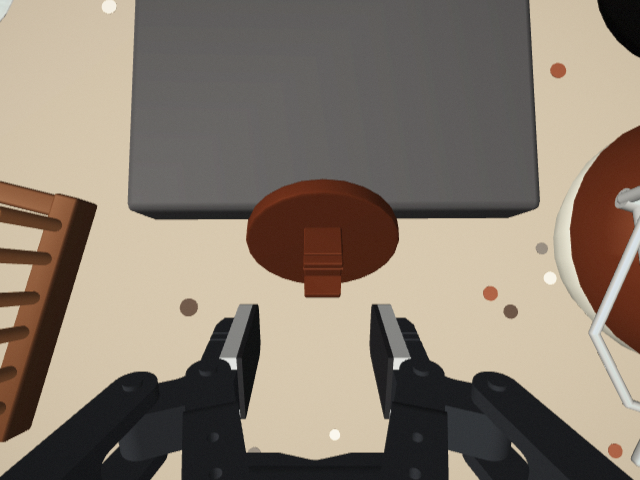

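Ridge centred at u 323 between the jaws (258 / 372), agreeing with the prediction to about 1-2 mm. Advancing.

arm_command([
  [0.006,0.01,0.03,-0.01,-0.004,0.004,0.5],
  [0.006,0.012,0.09,-0.01,-0.004,0.004,0.5],
  [0.006,0.012,0.14,-0.01,-0.004,0.004,0.5],
  [0.006,0.012,0.17,-0.01,-0.004,0.004,0.5],
  [0.006,0.012,0.17,-0.01,-0.004,0.004,0.5],
])

```text
t: 10.78
tcp_pos: [0.548, -0.0118, 0.0481]
ee_rot: [-3.072, -0.029, -0.638]
contact_force: [0.6, 0.5, 1.3]
gripper_width: 0.0429
```

Run:
```python
from grip import *
grab("wrist","w13")
st=state();print(st["t"],st["tcp_pos"],st["contact_force"],st["qpos"])
plan(G,Rt,st)
```

```text
10.825 [ 0.54801844 -0.01179986  0.04868958] [ 0.5740665  -0.36392665  0.54224149] [-0.29760707  0.48855494  1.86028925  0.31019391  0.41813474  0.99408486]
delta [-0.001, -0.003, 0.005] [0.001, -0.001, -0.002] rows 0.0
```

View pics/w13.png

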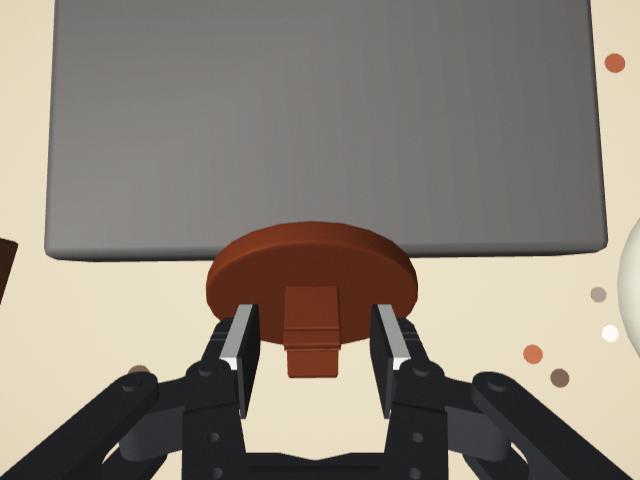

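arm_command([
  [0,0,0,0,0,0,0.75],
  [0,0,0,0,0,0,1],
  [0,0,0,0,0,0,1],
  [0,0,0,0,0,0,1],
], squeeze=60)

```text
t: 11.32
tcp_pos: [0.5481, -0.0118, 0.0493]
ee_rot: [-3.072, -0.029, -0.642]
contact_force: [-4.8, -0.8, 6.6]
gripper_width: 0.0183
```

Run:
```python
from grip import *
grab("wrist","w14")
st=state();print(st["t"],st["tcp_pos"],st["contact_force"],st["gripper_width"])
```

```text
11.375 [ 0.54810136 -0.01179378  0.04931425] [-4.0265188  -0.61968386  6.31264085] 0.01834696019939499
```

View pics/w14.png

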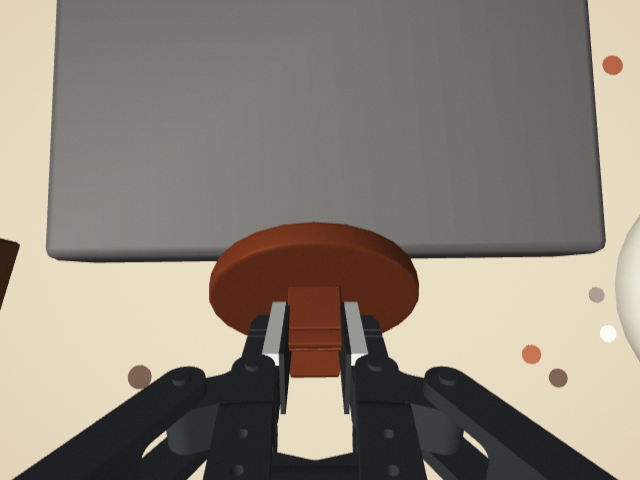

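arm_command([
  [-0.01,0,-0.015,0,0,0,1],
  [-0.023,0,-0.035,0,0,0,1],
  [0.0,0,-0.1,0,0,0,1],
  [0.04,0,-0.18,0,0,0,1],
  [0.08,0,-0.27,0,0,0,1],
])

```text
t: 12.0
tcp_pos: [0.5334, -0.0118, 0.1614]
ee_rot: [-3.072, -0.029, -0.638]
contact_force: [0.6, 0.3, -1.7]
gripper_width: 0.0182
```

Run:
```python
from grip import *
grab("wrist","w15")
st=state();print(st["t"],st["tcp_pos"],st["contact_force"],st["gripper_width"],st["qpos"])
# measure grip in-plane angle etc.
```

```text
12.05 [ 0.53559466 -0.0123486   0.16694933] [3.27517971 0.63239103 4.66673718] 0.01838234897419509 [-0.30751521  0.2710136   1.74997818  0.19246515  0.7301175   1.12570444]
```

View pics/w15.png

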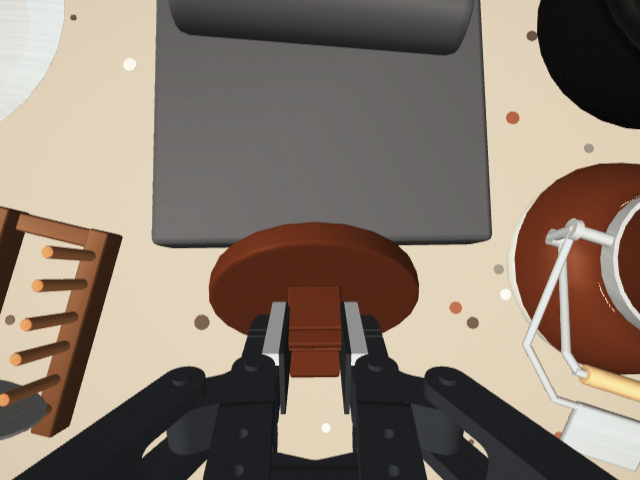

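Lid firmly held by its ridge (u 288-341). I'll check the lean angle that I assumed against the picture taken before the lift.

```bash
python3 - <<'E'
from h import *
from lean import pose
w=load("w14")
th=np.linspace(0,2*np.pi,180)
for a,d in((30,.034),(31.5,.034),(33,.034),(34.5,.034),(31.5,.036),(33,.036)):
    _,_,o,lx,lz=pose(a,d);ly=np.cross(lz,lx)
    rimT=proj(w,[o+.01*lz+.043*(np.cos(t)*lx+np.sin(t)*ly) for t in th]);rimB=proj(w,[o+.043*(np.cos(t)*lx+np.sin(t)*ly) for t in th])
    p=proj(w,[o+.034*lz+.017*lx,o+.034*lz+.012*lx,o+.034*lz-.012*lx,o+.034*lz-.017*lx])
    print(a,d,"rim v min T/B",rimT[:,1].min().round(1),rimB[:,1].min().round(1),"u",rimT[:,0].min().round(0),rimT[:,0].max().round(0),"ridge v",p[:,1].round(1).tolist(),p[0,0].round(1))
E
python3 - <<'E'
import cv2
w=cv2.imread("pics/w15.png")[210:390,200:430];cv2.imwrite("pics/w15z.png",cv2.resize(w,None,fx=3.4,fy=3.3,interpolation=cv2.INTER_CUBIC))
E
```

```text
30 0.034 rim v min T/B 242.9 218.7 u 203.0 416.0 ridge v [343.2, 348.4, 370.0, 373.8] 308.9
31.5 0.034 rim v min T/B 236.8 213.6 u 203.0 416.0 ridge v [337.9, 343.6, 367.2, 371.5] 308.9
33 0.034 rim v min T/B 231.0 208.7 u 203.0 416.0 ridge v [332.5, 338.7, 364.4, 369.1] 308.9
34.5 0.034 rim v min T/B 225.3 204.0 u 204.0 415.0 ridge v [327.2, 333.8, 361.6, 366.6] 308.9
31.5 0.036 rim v min T/B 242.9 219.4 u 203.0 416.0 ridge v [343.8, 349.3, 372.3, 376.5] 308.9
33 0.036 rim v min T/B 237.0 214.4 u 203.0 416.0 ridge v [338.4, 344.5, 369.5, 374.1] 308.9
```

View pics/w15z.png

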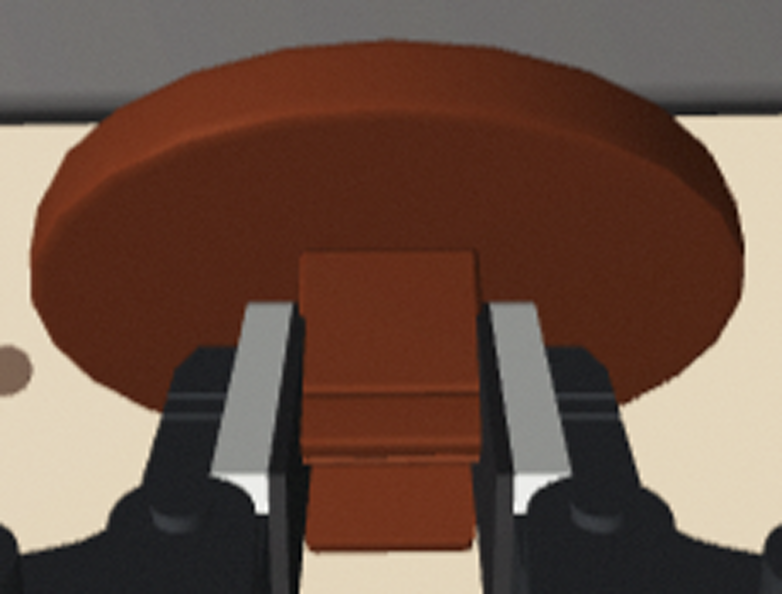

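```bash
cat > place.py <<'E'
from kin import *
from lean import pose
_,_,o,lx,lz=pose(31,.036)
tp=np.array([.5481,-.0118,.0493]);Rq=R.from_rotvec([-3.072,-.029,-.641])
off=Rq.inv().apply(o-tp);off[1]=0            # lid origin in tool
zt=Rq.apply([0,0,1]);xt=Rq.apply([1,0,0])
b=np.arctan2(-(lz@xt),-(lz@zt))              # lid z = -(cos b z + sin b x)
M=np.array([.5605,-.212,.128]);jyaw=-17.0
lidz_t=-np.array([np.sin(b),0,np.cos(b)])
def tool_for(lidpos,yaw=jyaw,tilt=0):
    # lid z up, tool y = -(jar y)
    ly=-yw(yaw+90); z=np.array([0,0,1.]); x=np.cross(ly,z)   # columns for lid-like frame
    # tool basis: lidz = -(sin b X + cos b Z), Y=ly
    c,s=np.cos(b),np.sin(b); A=np.cross(ly,-z)  # X when b=0
    Z=-z*c+ -A*-1*0*s if False else None
    # solve: X,Z in plane perp ly: Z=-c*z+ s*k, with k chosen so that X=ly x Z satisfies lidz=-(sX+cZ)
    for k in (A,-A):
        Zc=-c*z+s*k;Xc=np.cross(ly,Zc)
        if np.allclose(-(s*Xc+c*Zc),z,atol=1e-6): Zt=Zc
    Rt=rot(Zt,ly);return np.array(lidpos)-Rt.apply(off),Rt
E
python3 - <<'E'
from place import *
print("b",np.degrees(b),"off",off.round(4))
p,Rt=tool_for(M+[0,0,.05]);print(p,Rt.as_matrix().round(3).tolist())
st=state();print(st["tcp_pos"]);plan(p,Rt,st)
p2,_=tool_for(M+[0,0,.09]);plan(p2,Rt,st)
q,e=ik(p,Rt,st["qpos"]);print(q.round(2),e)
E
```

```text
b 35.42796311770223 off [0.0084 0.     0.0172]
[ 0.56351926 -0.21292308  0.19690125] [[0.779, -0.292, -0.554], [-0.238, -0.956, 0.169], [-0.58, 0.0, -0.815]]
[ 0.53559466 -0.0123486   0.16694933]
delta [0.085, 0.503, -0.042] [0.034, -0.982, 0.313] rows 5.8
delta [0.126, 0.503, -0.134] [0.034, -0.982, 0.313] rows 5.8
[-0.51  0.81  0.74 -0.15  2.2   1.31] 2.5820839158810293e-11
```

arm_command([
  [0.04,0.04,-0.05,0.006,-0.17,0.05,1],
  [0.09,0.12,-0.1,0.012,-0.34,0.1,1],
  [0.11,0.24,-0.134,0.018,-0.5,0.16,1],
  [0.12,0.37,-0.134,0.023,-0.67,0.21,1],
  [0.126,0.46,-0.134,0.03,-0.83,0.27,1],
])

```text
t: 12.68
tcp_pos: [0.5623, -0.1976, 0.2306]
ee_rot: [-2.979, 0.353, 0.629]
contact_force: [0.1, -0.8, -1.9]
gripper_width: 0.0185
```

Run:
```python
from place import *
st=state();print(st["t"],st["tcp_pos"],st["contact_force"],st["gripper_width"])
p2,Rt=tool_for(M+[0,0,.06]);plan(p2,Rt,st)
```

```text
12.675 [ 0.56228174 -0.19759456  0.23057804] [ 0.06861017 -0.81602471 -1.88877948] 0.018507792831438507
delta [0.035, 0.038, 0.048] [0.004, -0.189, 0.058] rows 1.1
```

arm_command([
  [0.018,0.02,0.024,0.002,-0.1,0.03,1],
  [0.035,0.038,0.048,0.004,-0.189,0.058,1],
  [0.035,0.038,0.048,0.004,-0.189,0.058,1],
  [0.035,0.038,0.048,0.004,-0.189,0.058,1],
])

```text
t: 13.18
tcp_pos: [0.564, -0.2104, 0.2071]
ee_rot: [-2.882, 0.424, 0.91]
contact_force: [-0.1, -0.3, -0.6]
gripper_width: 0.0185
```

Run:
```python
from place import *
grab("side","s16");grab("top","t16");grab("wrist","w16")
st=state();print(st["t"],st["tcp_pos"],st["contact_force"],st["gripper_width"])
p2,Rt=tool_for(M+[0,0,.06]);plan(p2,Rt,st)
s=cv2.imread("pics/s16.png")[100:230,290:420];t=cv2.imread("pics/t16.png")[170:300,340:470]
cv2.imwrite("pics/v16.png",np.hstack([cv2.resize(s,(400,400),interpolation=2),cv2.resize(t,(400,400),interpolation=2)]))
```

```text
13.325 [ 0.56391208 -0.2103774   0.20776042] [-0.25636232  0.72209267 -1.93374064] 0.018438919504702434
delta [0.002, 0.006, 0.001] [0.001, -0.007, 0.004] rows 0.0
```

View pics/v16.png

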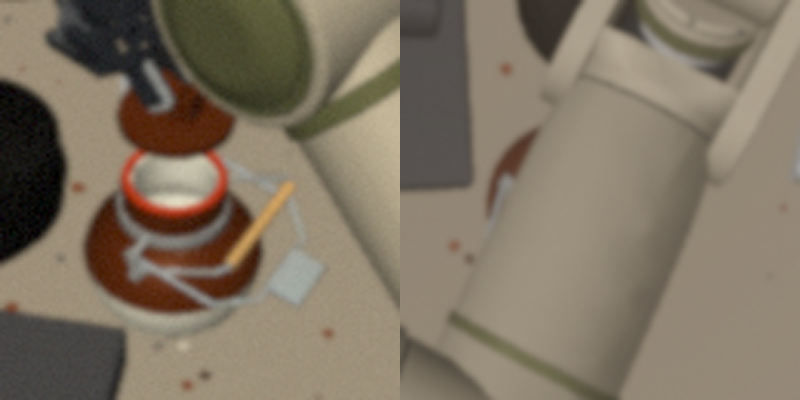

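View pics/w16.png

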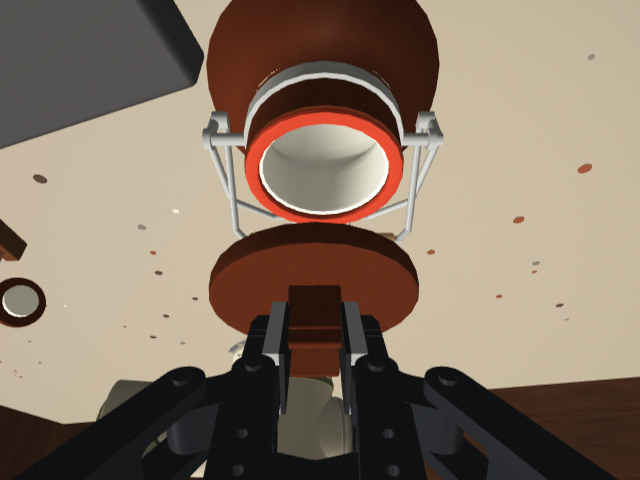

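The wrist view shows the mouth ring at (325,168), symmetric with clasp posts at (215,135) and (430,133), and the lid below it. The side view shows the lid level above the mouth. I'll measure both against each other.

Run:
```python
from place import *
st=state()
Rq=R.from_rotvec(st["ee_rot"]);lo_=st["tcp_pos"]+Rq.apply(off);lz_=Rq.apply(lidz_t);print("lid o pred",lo_,"tilt",np.degrees(np.arccos(lz_[2])))
w=load("w16");f=w["frame"].astype(int)
red=((f[...,0]>150)&(f[...,1]<.45*f[...,0])&(f[...,2]<.4*f[...,0])).astype(np.uint8)*255
red[225:]=0
cs,_=cv2.findContours(red,cv2.RETR_EXTERNAL,cv2.CHAIN_APPROX_NONE);q=max(cs,key=cv2.contourArea)
h=cv2.convexHull(q)[:,0];P=np.array([onz(w,p,.128)[:2] for p in h])*1000
print("wrist ring",cv2.fitEllipse(P.astype(np.float32)),h[:,1].max())
# posts -> trunnion line direction at z=.098
a=onz(w,(215,137),.098);bb=onz(w,(431,135),.098);d=a-bb;print("trunnion",a,bb,np.linalg.norm(d),np.degrees(np.arctan2(d[1],d[0])),(a+bb)/2)
# lid in wrist: left/right of top rim predicted
th=np.linspace(0,2*np.pi,180);lx_=Rq.apply([np.cos(b),0,-np.sin(b)]);ly_=Rq.apply([0,1,0])
for hh in(0,.01):
    u=proj(w,[lo_+hh*lz_+.043*(np.cos(t)*lx_+np.sin(t)*ly_) for t in th]);print("rim",hh,u.min(0),u.max(0))
# side: lid brown
s=load("s16");f=s["frame"].astype(int)
m=((f[...,0]-f[...,2]>35)&(f[...,0]<150)).astype(np.uint8)*255;m[:100]=0;m[153:]=0;m[:,:320]=0;m[:,375:]=0
ys,xs=np.nonzero(m);print("side lid px",xs.min(),xs.max(),ys.min(),ys.max())
for hh in(0,.01):
    u=proj(s,[lo_+hh*lz_+.043*(np.cos(t)*lx_+np.sin(t)*ly_) for t in th]);print("pred",u.min(0),u.max(0))
```

```text
lid o pred [ 0.56101956 -0.20948319  0.18883798] tilt 0.3984991543629332
wrist ring ((561.8080444335938, -214.9392547607422), (78.56241607666016, 79.38619995117188), 137.19580078125) 223
trunnion [ 0.57928057 -0.15834958  0.098     ] [ 0.54667059 -0.27236854  0.098     ] 0.11859062244155988 74.03920870582543 [ 0.56297558 -0.21535906  0.098     ]
rim 0 [209.44279874 218.67312399] [415.73656268 325.13760181]
rim 0.01 [205.61367078 242.46617324] [419.37287701 343.91233164]
side lid px 327 374 100 150
pred [326.79194504 125.10932076] [365.60240081 151.3601422 ]
pred [326.78823487 121.68523867] [365.82864034 147.9508725 ]
```

```bash
sed -i 's/^M=.*/M=np.array([.5612,-.213,.128]);jyaw=-16.6/' place.py
python3 - <<'E'
from place import *
p2,Rt=tool_for(M+[0,0,.013]);plan(p2,Rt)
E
```

```text
delta [0.071, 0.008, 0.096] [-0.002, -0.007, -0.002] rows 0.8
```

arm_command([
  [0.01,0.008,0.01,0,-0.007,0,1],
  [0.03,0.008,0.04,0,-0.007,0,1],
  [0.055,0.008,0.075,0,-0.007,0,1],
  [0.071,0.008,0.096,0,-0.007,0,1],
  [0.071,0.008,0.096,0,-0.007,0,1],
])

```text
t: 13.95
tcp_pos: [0.5639, -0.2139, 0.1573]
ee_rot: [-2.875, 0.424, 0.927]
contact_force: [-0.3, 0.2, -1.3]
gripper_width: 0.0186
```

Run:
```python
from place import *
grab("side","s17");grab("wrist","w17")
st=state();print(st["t"],st["tcp_pos"],st["contact_force"],st["gripper_width"])
p2,Rt=tool_for(M+[0,0,.013]);plan(p2,Rt,st)
s=cv2.imread("pics/s17.png")[120:210,310:400];w=cv2.imread("pics/w17.png")
cv2.imwrite("pics/v17.png",np.hstack([cv2.resize(s,(400,400),interpolation=2),cv2.copyMakeBorder(cv2.resize(w,(400,300)),50,50,0,0,0)]))
Rq=R.from_rotvec(st["ee_rot"]);lo_=st["tcp_pos"]+Rq.apply(off);print(lo_)
```

```text
14.05 [ 0.56423449 -0.21412984  0.15871068] [-0.88441451 -0.96796002 -1.68389893] 0.0181304156022148
delta [-0.002, -0.001, -0.002] [-0.003, 0.003, -0.002] rows 0.0
[ 0.56116046 -0.2131769   0.13981975]
```

View pics/v17.png

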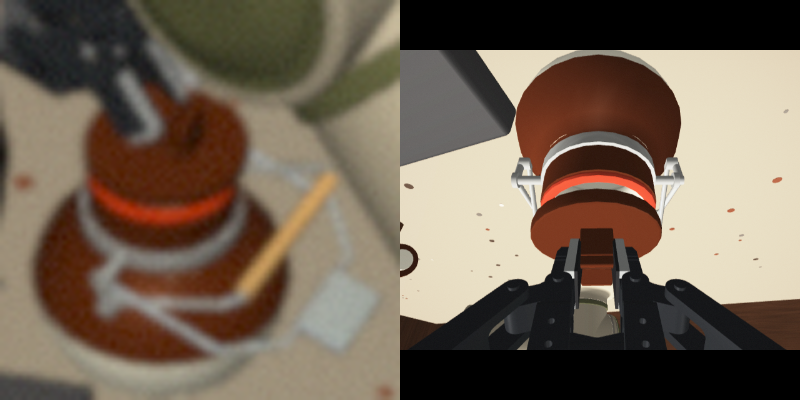

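View pics/w17.png

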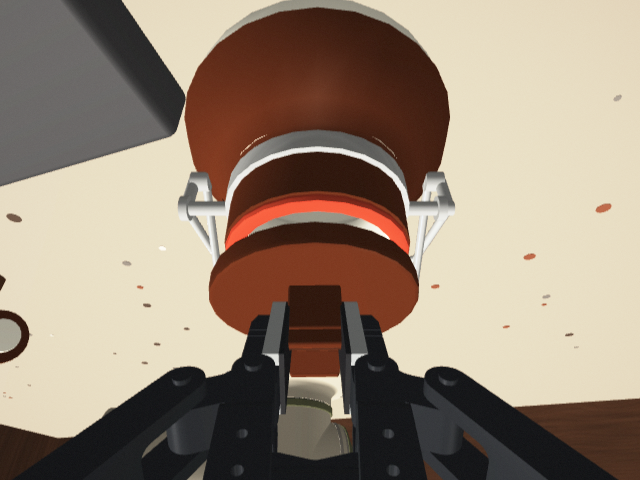

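Side view: lid (85-248 in zoom) over ring (90-237) agrees to about 1-2 mm. The wrist view puts the ring about 1-2 mm to jar -y and a little to +x. I'll nudge by about 1 mm and lower gently.

```bash
sed -i 's/^M=.*/M=np.array([.562,-.2137,.128]);jyaw=-16.6/' place.py
python3 - <<'E'
from place import *
for h in (.006,.002,-.001):
  p2,Rt=tool_for(M+[0,0,h]);plan(p2,Rt)
E
```

```text
delta [0.01, 0.001, 0.011] [-0.003, 0.003, -0.002] rows 0.1
delta [0.016, 0.001, 0.019] [-0.003, 0.003, -0.002] rows 0.2
delta [0.02, 0.001, 0.025] [-0.003, 0.003, -0.002] rows 0.2
```

arm_command([
  [0.005,0.001,0.006,-0.003,0.003,-0.002,1],
  [0.01,0.001,0.011,-0.003,0.003,-0.002,1],
  [0.013,0.001,0.015,-0.003,0.003,-0.002,1],
  [0.016,0.001,0.019,-0.003,0.003,-0.002,1],
  [0.016,0.001,0.019,-0.003,0.003,-0.002,1],
])

```text
t: 14.68
tcp_pos: [0.5647, -0.2147, 0.1486]
ee_rot: [-2.881, 0.42, 0.921]
contact_force: [-0.0, 0.7, -1.0]
gripper_width: 0.0186
```

Run:
```python
from place import *
grab("wrist","w18");grab("side","s18")
st=state();print(st["t"],st["tcp_pos"],st["contact_force"],st["torque"])
p2,Rt=tool_for(M+[0,0,-.001]);plan(p2,Rt,st)
s=cv2.imread("pics/s18.png")[120:210,310:400];w=cv2.imread("pics/w18.png")[130:330,180:450]
cv2.imwrite("pics/v18.png",np.hstack([cv2.resize(s,(400,400),interpolation=2),cv2.copyMakeBorder(cv2.resize(w,(400,300)),50,50,0,0,0)]))
Rq=R.from_rotvec(st["ee_rot"]);lo_=st["tcp_pos"]+Rq.apply(off);print(lo_)
```

```text
14.775 [ 0.56475749 -0.21465321  0.14862932] [ 0.30932516  0.53994235 -1.70298462] [-0.12650208 -0.37915046  0.05572246]
delta [0.004, -0.0, 0.005] [-0.0, 0.0, 0.0] rows 0.0
[ 0.56172503 -0.21374783  0.12972932]
```

View pics/v18.png

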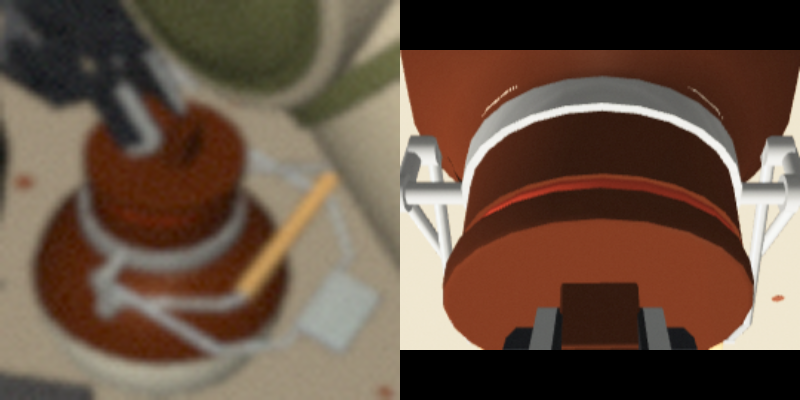

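The plug has dropped into the mouth without force and a thin red line remains. Lowering to contact.

arm_command([
  [0.002,0,0.003,0,0,0,1],
  [0.004,0,0.005,0,0,0,1],
  [0.005,0,0.007,0,0,0,1],
])

```text
t: 15.15
tcp_pos: [0.5645, -0.2145, 0.1473]
ee_rot: [-2.881, 0.421, 0.921]
contact_force: [-2.3, 2.1, 13.2]
gripper_width: 0.0185
```

Run:
```python
from place import *
grab("wrist","w19")
st=state();print(st["t"],st["tcp_pos"],st["contact_force"],st["torque"])
Rq=R.from_rotvec(st["ee_rot"]);lo_=st["tcp_pos"]+Rq.apply(off);print(lo_)
```

```text
15.2 [ 0.56452735 -0.21445574  0.14734464] [-1.82578139  2.51522952 11.7915809 ] [ 0.28470658  0.9942493  -0.14317472]
[ 0.56149583 -0.21356803  0.12844366]
```

arm_command([
  [-0.001,0,-0.002,0,0,0,1],
  [-0.001,0,-0.002,0,0,0,0.74],
  [-0.001,0,-0.002,0,0,0,0.6],
  [-0.001,0,-0.002,0,0,0,0.55],
])

```text
t: 15.7
tcp_pos: [0.5648, -0.2147, 0.1457]
ee_rot: [-2.881, 0.42, 0.922]
contact_force: [0.3, 0.1, -0.0]
gripper_width: 0.0386
```

Run:
```python
from place import *
grab("wrist","w20")
st=state();print(st["t"],st["tcp_pos"],st["contact_force"],st["gripper_width"])
```

```text
15.75 [ 0.5648616  -0.21472014  0.14576199] [0.33797286 0.13522249 0.70097716] 0.038262887483937795
```

View pics/w20.png

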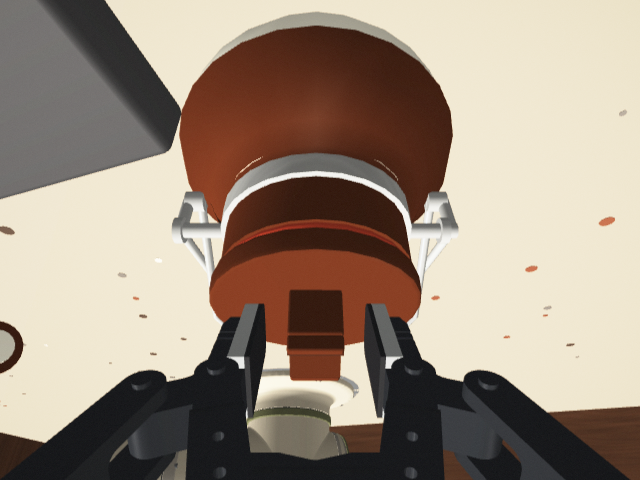

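Lid seated and released (jaws at u 262 and 368, clear of the ridge). Retreating and planning the bail swing.

arm_command([
  [0,0,-0.05,0,0,0,0.55],
  [0,0,-0.15,0,0,0,0.55],
  [0,0,-0.25,0,0,0,0.55],
  [-0.1,0,-0.35,0,0.1,0,0.55],
])

```text
t: 16.25
tcp_pos: [0.6136, -0.2297, 0.2752]
ee_rot: [-2.93, 0.426, 0.787]
contact_force: [-0.0, -0.1, -0.3]
gripper_width: 0.0384
```

```bash
cat > bail.py <<'E'
from kin import *
jyaw=-16.6;jx=yw(jyaw);jy=yw(jyaw+90);J=np.array([.5612,-.2132,0]);up=np.array([0,0,1.])
def jp(x,y,z): return J+jx*x+jy*y+up*z
def bpose(x,z,side,lean=20,tip=.012):
    l=np.radians(lean);Z=-up*np.cos(l)+jx*np.sin(l);return jp(x,side*.036,z)+Z*tip, rot(Z,jx)
def arc():
    out=[(-.0745,.118)]
    r=.077
    for a in np.radians([15,30,45,60,75,90]): out.append((-r*np.cos(a),.098+r*np.sin(a)))
    out.append((0,.161));return out
E
python3 - <<'E'
from bail import *
grab("top","t21");grab("side","s21");grab("wrist","w21")
st=state();print(st["t"],st["tcp_pos"],st["qpos"])
for side in(1,-1):
    q=st["qpos"]
    q,e=ik(*bpose(-.0745,.178,side),[-.5,.3,1.5,0,1.2,0]);print(side,q.round(2),round(e,4))
    for x,z in arc():
        q,e=ik(*bpose(x,z,side),q);print("  ",round(x,3),round(z,3),q.round(2),round(e,4))
p,Rt=bpose(-.0745,.19,1);print(p);plan(p,Rt,st)
p,Rt=bpose(-.0745,.19,-1);print(p);plan(p,Rt,st)
E
```

```text
16.4 [ 0.61146611 -0.22857714  0.28755398] [-0.49810254  0.85083616  0.35605219 -0.15530894  2.42476467  1.27132527]
1 [-0.58  0.28  1.72  0.13  0.82 -0.36] 0.0
   -0.074 0.118 [-0.58  0.37  1.8   0.16  0.64 -0.4 ] 0.0
   -0.074 0.118 [-0.58  0.37  1.8   0.16  0.64 -0.4 ] 0.0
   -0.067 0.136 [-0.57  0.35  1.76  0.15  0.7  -0.38] 0.0
   -0.054 0.152 [-0.57  0.34  1.7   0.14  0.76 -0.36] 0.0
   -0.039 0.165 [-0.56  0.35  1.65  0.12  0.81 -0.34] 0.0
   -0.02 0.172 [-0.55  0.37  1.59  0.12  0.85 -0.32] 0.0
   -0.0 0.175 [-0.54  0.4   1.53  0.11  0.88 -0.3 ] 0.0
   0 0.161 [-0.54  0.42  1.55  0.11  0.84 -0.3 ] 0.0
-1 [-0.74  0.29  1.7   0.2   0.85 -0.55] 0.0
   -0.074 0.118 [-0.74  0.38  1.78  0.24  0.68 -0.61] 0.0
   -0.074 0.118 [-0.74  0.38  1.78  0.24  0.68 -0.61] 0.0
   -0.067 0.136 [-0.73  0.36  1.74  0.22  0.74 -0.58] 0.0
   -0.054 0.152 [-0.72  0.35  1.69  0.2   0.79 -0.54] 0.0
   -0.039 0.165 [-0.7   0.36  1.63  0.19  0.84 -0.51] 0.0
   -0.02 0.172 [-0.69  0.38  1.57  0.17  0.87 -0.49] 0.0
   -0.0 0.175 [-0.67  0.41  1.51  0.16  0.9  -0.46] 0.0
   0 0.161 [-0.67  0.43  1.53  0.17  0.87 -0.47] 0.0
[ 0.50402294 -0.15858914  0.17872369]
delta [-0.137, -0.091, 0.387] [-0.636, 0.639, -1.4] rows 9.3
[ 0.48345337 -0.22758836  0.17872369]
delta [-0.137, 0.089, 0.387] [-0.636, 0.639, -1.4] rows 9.3
```

View pics/w21.png

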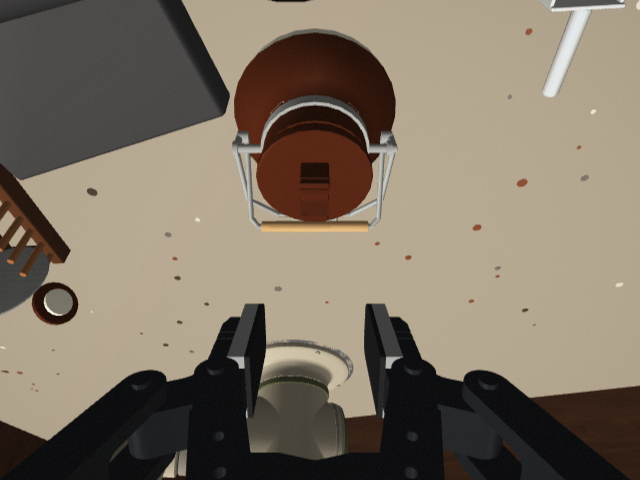

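The lid is centred on the jar with the bail bar (262-368, 227) across its front. Turning the tool for the bail.

arm_command([
  [-0.02,-0.01,0.0,-0.07,0.07,-0.155,0.55],
  [-0.03,-0.02,0.02,-0.14,0.14,-0.31,0.55],
  [-0.05,-0.04,0.05,-0.21,0.21,-0.465,0.55],
  [-0.07,-0.05,0.08,-0.28,0.28,-0.62,0.55],
  [-0.08,-0.06,0.1,-0.35,0.35,-0.775,0.55],
])

```text
t: 17.02
tcp_pos: [0.572, -0.1912, 0.2635]
ee_rot: [2.892, 0.846, -0.21]
contact_force: [1.1, 0.6, 0.0]
gripper_width: 0.0385
```

Run:
```python
from bail import *
st=state();print(st["t"],st["tcp_pos"],st["qpos"])
p,Rt=bpose(-.0745,.2,1);print(p);plan(p,Rt,st)
```

```text
17.025 [ 0.57203467 -0.19119868  0.26353425] [-0.44021839  0.48485344  1.04514118 -0.18276037  1.63448475  0.55164997]
[ 0.50402294 -0.15858914  0.18872369]
delta [-0.068, -0.175, 0.188] [-0.305, 0.295, -0.639] rows 4.3
```

arm_command([
  [-0.015,-0.05,0.02,-0.06,0.06,-0.13,0.55],
  [-0.03,-0.1,0.06,-0.12,0.12,-0.26,0.55],
  [-0.05,-0.14,0.1,-0.18,0.18,-0.39,0.55],
  [-0.068,-0.175,0.15,-0.25,0.24,-0.52,0.55],
  [-0.068,-0.175,0.188,-0.305,0.295,-0.639,0.55],
])

```text
t: 17.65
tcp_pos: [0.5032, -0.1578, 0.1885]
ee_rot: [2.283, 1.699, 0.299]
contact_force: [0.7, 0.3, -0.7]
gripper_width: 0.0385
```

Run:
```python
from bail import *
grab("wrist","w22");grab("side","s22")
st=state();print(st["t"],st["tcp_pos"],st["qpos"])
p,Rt=bpose(-.0745,.2,1);print(p);plan(p,Rt,st)
w=load("w22");print(proj(w,[jp(-.0745,y,.118) for y in(.048,.036,-.048)]).round(0).tolist())
```

```text
17.75 [ 0.50272055 -0.15871625  0.18762463] [-0.578071    0.24962051  1.68314037  0.1224785   0.88082219 -0.34380605]
[ 0.50402294 -0.15858914  0.18872369]
delta [0.001, 0.004, -0.002] [-0.004, 0.002, -0.006] rows 0.0
[[262.0, 239.0], [263.0, 260.0], [269.0, 390.0]]
```

View pics/w22.png

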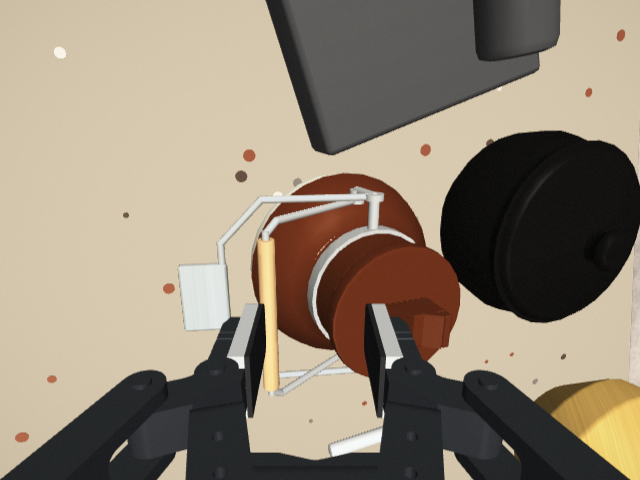

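Run:
```python
from bail import *
for z in (.15,.118):
    p,Rt=bpose(-.073,z,1);plan(p,Rt)
```

```text
delta [0.001, -0.035, 0.117] [-0.004, 0.002, -0.006] rows 0.8
delta [0.001, -0.062, 0.193] [-0.004, 0.002, -0.006] rows 1.3
```

arm_command([
  [0.001,-0.018,0.06,-0.004,0.002,-0.006,0.55],
  [0.001,-0.035,0.117,-0.004,0.002,-0.006,0.55],
  [0.001,-0.05,0.16,-0.004,0.002,-0.006,0.55],
  [0.001,-0.062,0.193,-0.004,0.002,-0.006,0.55],
  [0.001,-0.062,0.193,-0.004,0.002,-0.006,0.55],
])

```text
t: 18.38
tcp_pos: [0.508, -0.1593, 0.1079]
ee_rot: [2.283, 1.698, 0.301]
contact_force: [0.2, 0.5, 0.1]
gripper_width: 0.0381
```

Run:
```python
from bail import *
grab("wrist","w23");grab("side","s23")
st=state();print(st["t"],st["tcp_pos"],st["contact_force"])
p,Rt=bpose(-.073,.118,1);print(p);plan(p,Rt,st)
s=cv2.imread("pics/s23.png")[120:220,310:410];w=cv2.imread("pics/w23.png")
cv2.imwrite("pics/v23.png",np.hstack([cv2.resize(s,(400,400),interpolation=2),cv2.copyMakeBorder(cv2.resize(w,(400,300)),50,50,0,0,0)]))
```

```text
18.475 [ 0.50839903 -0.15961033  0.10906475] [ 1.07323042 -0.29998446  0.60636674]
[ 0.50546042 -0.15901767  0.10672369]
delta [-0.001, -0.009, 0.003] [0.004, 0.001, -0.001] rows 0.1
```

View pics/v23.png

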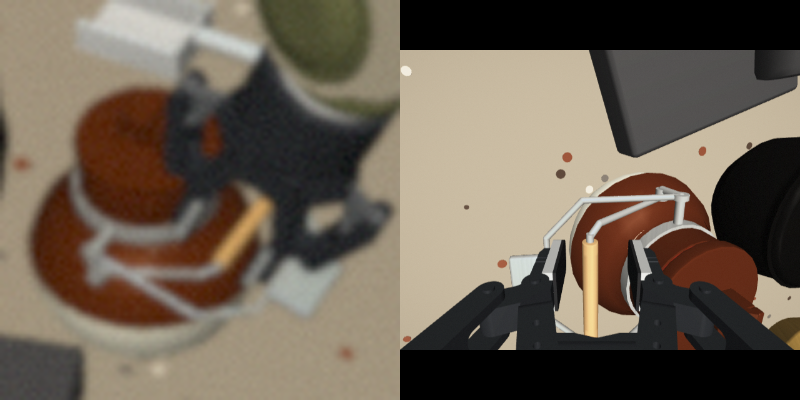

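The bar is between the jaws, a little left of centre. Centring and closing lightly.

arm_command([
  [0,-0.007,0.003,0,0,0,0.7],
  [0,-0.007,0.003,0,0,0,1],
  [0,-0.007,0.003,0,0,0,1],
  [0,-0.007,0.003,0,0,0,1],
  [0,-0.007,0.003,0,0,0,1],
], squeeze=25)

```text
t: 19.1
tcp_pos: [0.5055, -0.1588, 0.1063]
ee_rot: [2.28, 1.7, 0.302]
contact_force: [-2.0, 0.8, 0.7]
gripper_width: 0.0084
```

Run:
```python
from bail import *
grab("wrist","w24")
st=state();print(st["t"],st["tcp_pos"],st["contact_force"],st["gripper_width"])
w=cv2.imread("pics/w24.png")[180:480,160:480];cv2.imwrite("pics/w24z.png",cv2.resize(w,(640,600)))
```

```text
19.15 [ 0.50553053 -0.15876856  0.10629476] [-2.26995273  1.34216323  0.12895072] 0.008435806817069359
```

View pics/w24z.png

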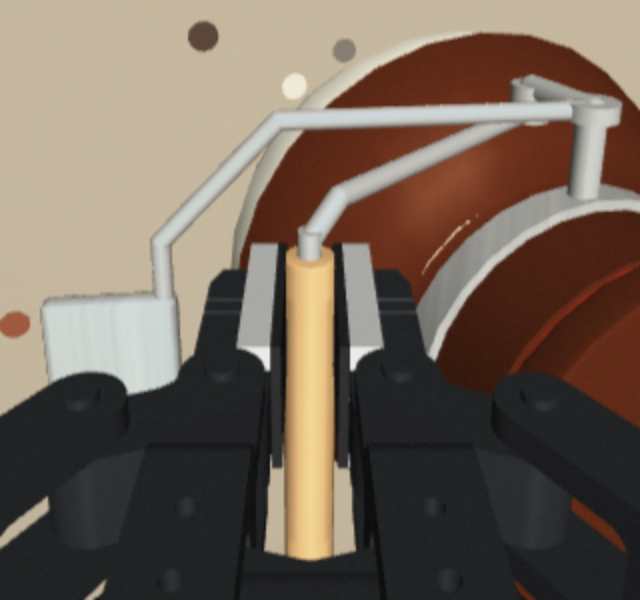

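Run:
```python
from bail import *
st=state()
R0=R.from_rotvec(st["ee_rot"]);Z=R0.apply([0,0,1])
rel=st["tcp_pos"]-.012*Z-J;print("bar now jar:",rel@jx,rel@jy,rel[2])
x0,z0=rel@jx,rel[2]
print(R0.inv().apply(jx).round(3),R0.inv().apply(up).round(3))
r=.079
for a in [22,32,42,52,62,70,78,84,90]:
    x,z=-r*np.cos(np.radians(a)),.098+r*np.sin(np.radians(a))
    d=R0.inv().apply(jx*(x-x0)+up*(z-z0))/.4;print(a,round(x,3),round(z,3),d.round(3).tolist())
```

```text
bar now jar: -0.0730397692159907 0.036265208425873025 0.11755798088772373
[-0.     0.939  0.345] [-0.001  0.345 -0.939]
22 -0.073 0.128 [-0.0, 0.008, -0.024]
32 -0.067 0.14 [-0.0, 0.033, -0.047]
42 -0.059 0.151 [-0.0, 0.062, -0.066]
52 -0.049 0.16 [-0.0, 0.094, -0.079]
62 -0.037 0.168 [-0.0, 0.128, -0.087]
70 -0.027 0.172 [-0.0, 0.155, -0.089]
78 -0.016 0.175 [-0.0, 0.183, -0.087]
84 -0.008 0.177 [-0.0, 0.203, -0.083]
90 -0.0 0.177 [-0.0, 0.223, -0.076]
```

arm_command([
  [0,0.008,-0.024,0,0,0,1],
  [0,0.033,-0.047,0,0,0,1],
  [0,0.062,-0.066,0,0,0,1],
  [0,0.094,-0.079,0,0,0,1],
  [0,0.094,-0.079,0,0,0,1],
])

```text
t: 19.77
tcp_pos: [0.5298, -0.166, 0.1498]
ee_rot: [2.277, 1.699, 0.303]
contact_force: [0.3, 0.8, 0.3]
gripper_width: 0.0087
```

Run:
```python
from bail import *
grab("wrist","w25");grab("side","s25")
st=state();print(st["t"],st["tcp_pos"],st["contact_force"],st["gripper_width"])
R0=R.from_rotvec(st["ee_rot"]);Z=R0.apply([0,0,1])
rel=st["tcp_pos"]-.012*Z-J;print("bar now jar:",rel@jx,rel@jy,rel[2])
x0,z0=rel@jx,rel[2]
r=.079
for a in [62,70,78,84,90]:
    x,z=-r*np.cos(np.radians(a)),.098+r*np.sin(np.radians(a))
    d=R0.inv().apply(jx*(x-x0)+up*(z-z0))/.4;print(a,round(x,3),round(z,3),d.round(3).tolist())
s=cv2.imread("pics/s25.png")[100:220,290:410];w=cv2.imread("pics/w25.png")
cv2.imwrite("pics/v25.png",np.hstack([cv2.resize(s,(400,400),interpolation=2),cv2.copyMakeBorder(cv2.resize(w,(400,300)),50,50,0,0,0)]))
```

```text
19.875 [ 0.52887375 -0.16576086  0.14909874] [-0.82913516 -0.40535077  0.80609379] 0.008729635929148492
bar now jar: -0.048679605779469844 0.036236845256991355 0.16035909019557776
62 -0.037 0.168 [-0.0, 0.034, -0.007]
70 -0.027 0.172 [-0.0, 0.061, -0.009]
78 -0.016 0.175 [-0.0, 0.089, -0.007]
84 -0.008 0.177 [-0.0, 0.109, -0.003]
90 -0.0 0.177 [-0.0, 0.129, 0.003]
```

View pics/v25.png

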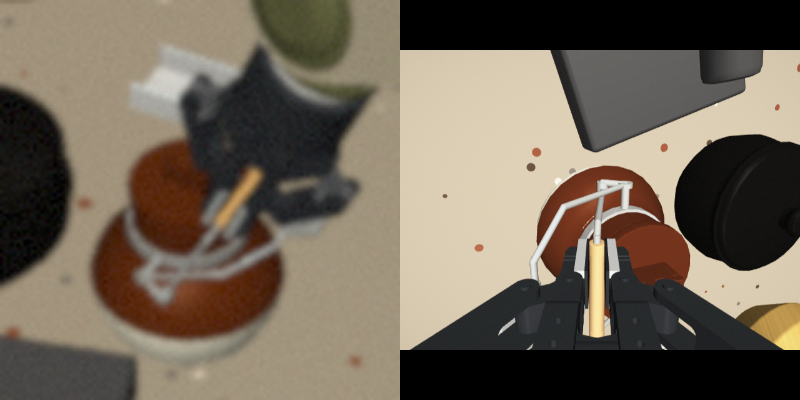

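The bar follows the arc freely, the lid is undisturbed and the forces are about 1 N. Continuing.

arm_command([
  [0,0.034,-0.007,0,0,0,1],
  [0,0.061,-0.009,0,0,0,1],
  [0,0.089,-0.007,0,0,0,1],
  [0,0.115,-0.003,0,0,0,1],
  [0,0.129,0.003,0,0,0,1],
])

```text
t: 20.5
tcp_pos: [0.5752, -0.1796, 0.1641]
ee_rot: [2.282, 1.702, 0.299]
contact_force: [-4.1, -3.8, -12.6]
gripper_width: 0.0087
```

arm_command([
  [0,0,0,0,0,0,1],
])

```text
t: 20.62
tcp_pos: [0.5751, -0.1796, 0.1642]
ee_rot: [2.282, 1.702, 0.299]
contact_force: [-4.0, -2.3, -12.5]
gripper_width: 0.0082
```

Run:
```python
from bail import *
grab("wrist","w26");grab("side","s26")
st=state();print(st["t"],st["tcp_pos"],st["contact_force"],st["gripper_width"])
R0=R.from_rotvec(st["ee_rot"]);Z=R0.apply([0,0,1])
rel=st["tcp_pos"]-.012*Z-J;print("bar now jar:",rel@jx,rel@jy,rel[2])
x0,z0=rel@jx,rel[2]
for x,z in [(0,.170),(0,.165),(0,.162),(0,.159)]:
    d=R0.inv().apply(jx*(x-x0)+up*(z-z0))/.4;print(x,z,d.round(3).tolist())
s=cv2.imread("pics/s26.png")[100:220,290:410];w=cv2.imread("pics/w26.png")
cv2.imwrite("pics/v26.png",np.hstack([cv2.resize(s,(400,400),interpolation=2),cv2.copyMakeBorder(cv2.resize(w,(400,300)),50,50,0,0,0)]))
```

```text
20.725 [ 0.57477845 -0.1794217   0.16427091] [ -3.93404356  -2.63189242 -13.0034689 ] 0.008713103285016496
bar now jar: -0.000739725531149181 0.036253889311672706 0.1755479657027273
0 0.17 [0.0, -0.003, 0.014]
0 0.165 [0.0, -0.007, 0.025]
0 0.162 [0.0, -0.01, 0.032]
0 0.159 [0.0, -0.012, 0.04]
```

View pics/v26.png

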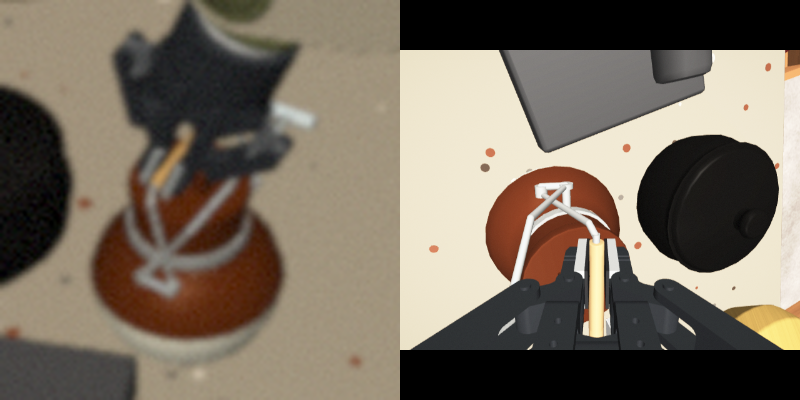

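View pics/w26.png

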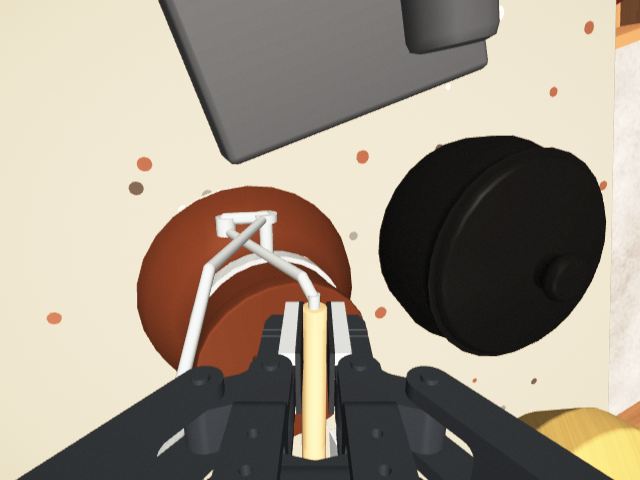

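The bar is above the saddle line, with some pull (13 N) from the stretched bail. Lowering into the saddle.

arm_command([
  [0,-0.002,0.007,0,0,0,1],
  [0,-0.003,0.014,0,0,0,1],
  [0,-0.005,0.02,0,0,0,1],
  [0,-0.006,0.025,0,0,0,1],
  [0,-0.006,0.025,0,0,0,1],
])

```text
t: 21.35
tcp_pos: [0.5773, -0.1802, 0.1559]
ee_rot: [2.278, 1.699, 0.303]
contact_force: [0.5, -1.1, 5.2]
gripper_width: 0.009
```

Run:
```python
from bail import *
grab("wrist","w27");grab("side","s27")
st=state();print(st["t"],st["tcp_pos"],st["contact_force"],st["gripper_width"])
R0=R.from_rotvec(st["ee_rot"]);Z=R0.apply([0,0,1])
rel=st["tcp_pos"]-.012*Z-J;print("bar now jar:",rel@jx,rel@jy,rel[2])
x0,z0=rel@jx,rel[2]
for x,z in [(0,.162),(0,.160),(0,.158)]:
    d=R0.inv().apply(jx*(x-x0)+up*(z-z0))/.4;print(x,z,d.round(3).tolist())
s=cv2.imread("pics/s27.png")[110:210,300:400];w=cv2.imread("pics/w27.png")
cv2.imwrite("pics/v27.png",np.hstack([cv2.resize(s,(400,400),interpolation=2),cv2.copyMakeBorder(cv2.resize(w,(400,300)),50,50,0,0,0)]))
```

```text
21.45 [ 0.57723051 -0.18015569  0.15579035] [ 1.32064585 -0.28439978  5.56383515] 0.008482211345639526
bar now jar: 0.0017678420633893183 0.03625641911582671 0.16704835545116287
0 0.162 [0.0, -0.009, 0.01]
0 0.16 [0.0, -0.01, 0.015]
0 0.158 [0.0, -0.012, 0.02]
```

View pics/v27.png

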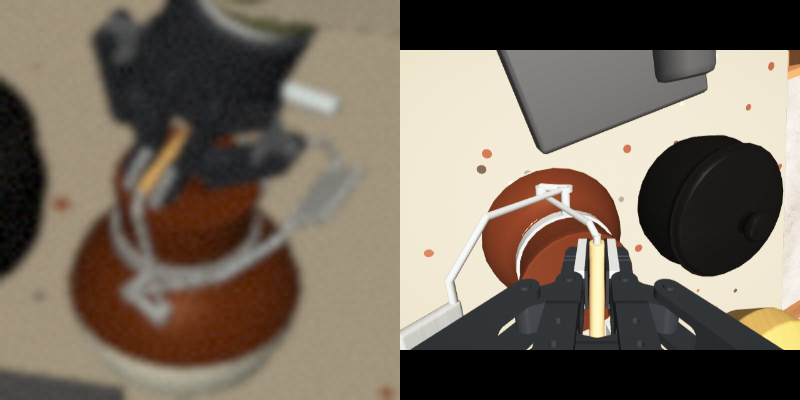

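arm_command([
  [0,-0.006,0.003,0,0,0,1],
  [0,-0.008,0.007,0,0,0,1],
  [0,-0.009,0.01,0,0,0,1],
  [0,-0.009,0.01,0,0,0,1],
])

```text
t: 21.95
tcp_pos: [0.5756, -0.1796, 0.1522]
ee_rot: [2.277, 1.698, 0.304]
contact_force: [-3.6, 2.4, 14.7]
gripper_width: 0.0086
```

Run:
```python
from bail import *
grab("wrist","w28");grab("side","s28")
st=state();print(st["t"],st["tcp_pos"],st["contact_force"],st["gripper_width"])
R0=R.from_rotvec(st["ee_rot"]);Z=R0.apply([0,0,1])
rel=st["tcp_pos"]-.012*Z-J;print("bar now jar:",rel@jx,rel@jy,rel[2])
x0,z0=rel@jx,rel[2]
for x,z in [(0,.162),(0,.160),(0,.158)]:
    d=R0.inv().apply(jx*(x-x0)+up*(z-z0))/.4;print(x,z,d.round(3).tolist())
# bar end triangulation: side + wrist
s=cv2.imread("pics/s28.png")[140:190,310:360];w=cv2.imread("pics/w28.png")[180:480,160:480]
cv2.imwrite("pics/v28.png",np.hstack([cv2.resize(s,(400,400),interpolation=2),cv2.resize(w,(400,400))]))
```

```text
22.05 [ 0.57562145 -0.17961708  0.15219986] [-3.26559272  1.42508661 14.57997196] 0.008856480060998316
bar now jar: 4.635368616182675e-05 0.036316369444809316 0.1634483808907571
0 0.162 [0.0, -0.001, 0.003]
0 0.16 [0.0, -0.003, 0.008]
0 0.158 [0.0, -0.005, 0.013]
```

View pics/v28.png

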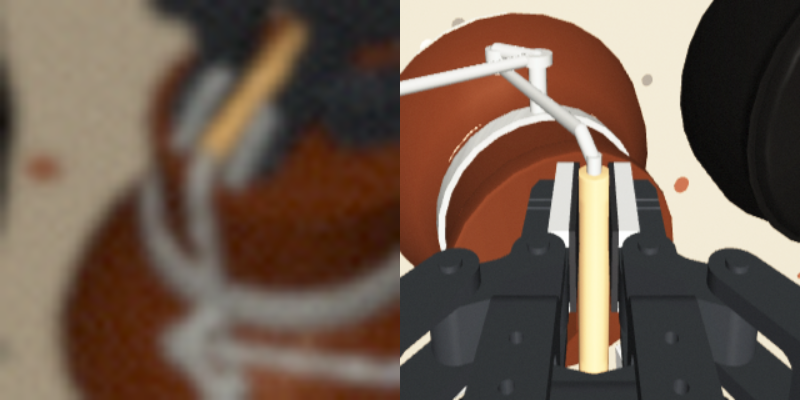

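Run:
```python
from bail import *
s=load("s28")
for th in(-.9,-.7,-.5,-.4,-.3,-.2,0): print(th,proj(s,[jp(-.108*np.cos(th),0,.098-.108*np.sin(th))]).round(1).tolist())
print("bar +end", proj(s,[jp(x,.048,z) for x in(0,) for z in(.160,.164,.168)]).round(1).tolist())
im=cv2.imread("pics/s28.png")[120:220,300:420];cv2.imwrite("pics/s28z.png",cv2.resize(im,(720,600),interpolation=2))
```

```text
-0.9 [[373.2, 149.2]]
-0.7 [[379.1, 156.7]]
-0.5 [[383.5, 164.4]]
-0.4 [[385.1, 168.3]]
-0.3 [[386.2, 172.1]]
-0.2 [[387.0, 175.8]]
0 [[387.2, 182.8]]
bar +end [[335.7, 159.4], [335.7, 158.1], [335.7, 156.7]]
```

View pics/s28z.png

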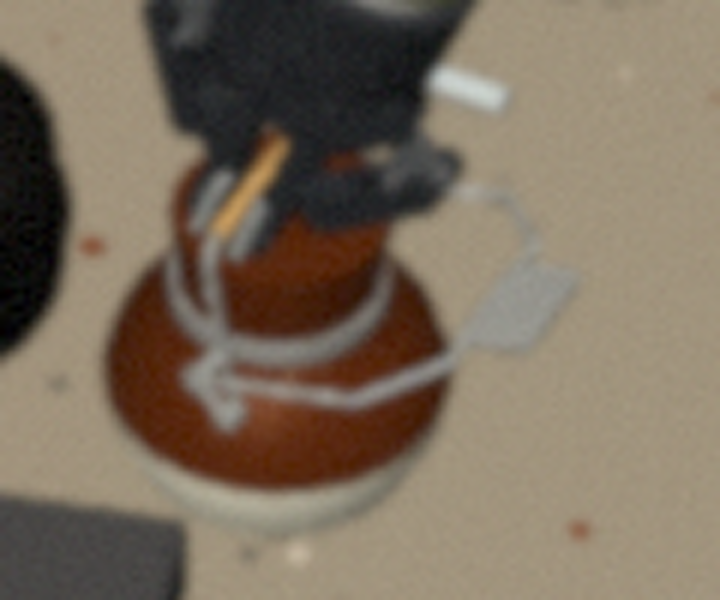

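Side view: lever tab at px (387,171), meaning the lever is at about -0.33, so the bar is in or touching the saddle. Releasing with a small opening and backing off.

arm_command([
  [0,0,0,0,0,0,0.9],
  [0,0,0,0,0,0,0.8],
  [0,0,0,0,0,0,0.75],
  [0,0,0,0,0,0,0.75],
])

```text
t: 22.55
tcp_pos: [0.5748, -0.1793, 0.1498]
ee_rot: [2.28, 1.7, 0.301]
contact_force: [0.3, 1.0, -0.1]
gripper_width: 0.0214
```

Run:
```python
from bail import *
grab("wrist","w29");grab("side","s29")
st=state();print(st["t"],st["tcp_pos"],st["contact_force"],st["gripper_width"])
w=cv2.imread("pics/w29.png")[180:480,160:480]
cv2.imwrite("pics/v29.png",cv2.resize(w,(640,600)))
```

```text
22.65 [ 0.57493903 -0.1794147   0.15005228] [-0.30673866 -0.58373332  0.28845308] 0.021234768374802006
```

View pics/v29.png

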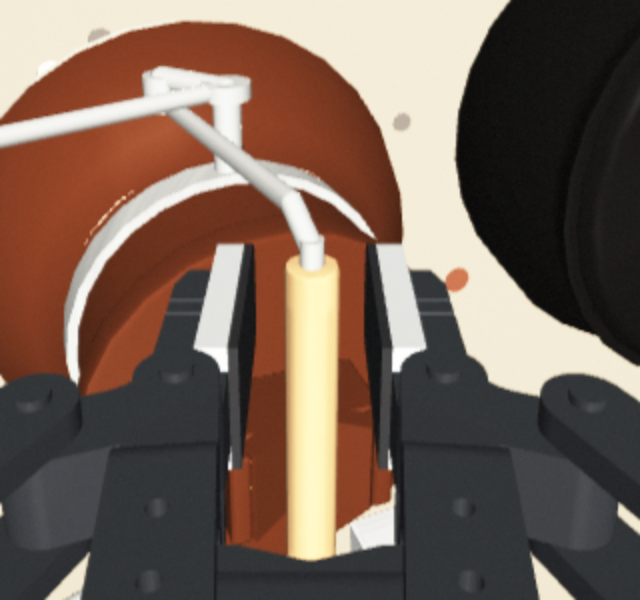

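arm_command([
  [0,0,-0.05,0,0,0,0.75],
  [0,0,-0.13,0,0,0,0.75],
  [0,-0.08,-0.22,0,0,0,0.9],
  [0,-0.2,-0.28,0,0,0,1],
  [0,-0.3,-0.28,0,0,0,1],
])

```text
t: 23.28
tcp_pos: [0.4289, -0.1358, 0.215]
ee_rot: [2.277, 1.698, 0.303]
contact_force: [1.4, 0.1, -1.3]
gripper_width: -0.0001
```

Run:
```python
from bail import *
grab("wrist","w30");grab("side","s30");grab("top","t30")
st=state();print(st["t"],st["tcp_pos"],st["contact_force"],st["gripper_width"])
s=cv2.imread("pics/s30.png")[120:220,300:400];w=cv2.imread("pics/w30.png")
cv2.imwrite("pics/v30.png",np.hstack([cv2.resize(s,(400,400),interpolation=2),cv2.copyMakeBorder(cv2.resize(w,(400,300)),50,50,0,0,0)]))
```

```text
23.425 [ 0.42898314 -0.13577547  0.21399392] [1.2031962  0.12095753 0.92555732] 0.0003438339663228143
```

View pics/v30.png

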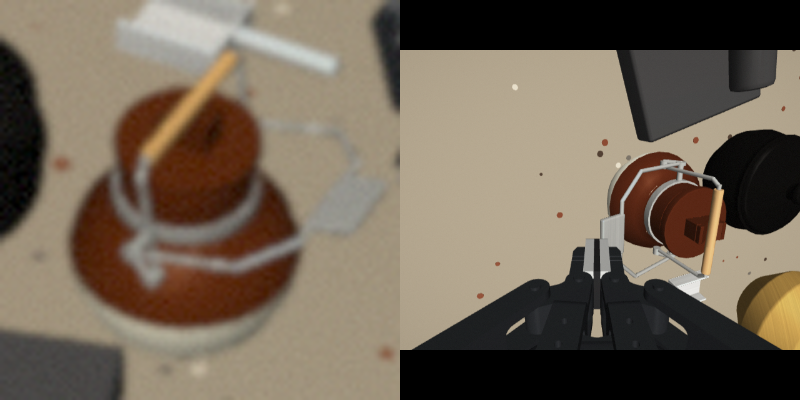

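View pics/w30.png

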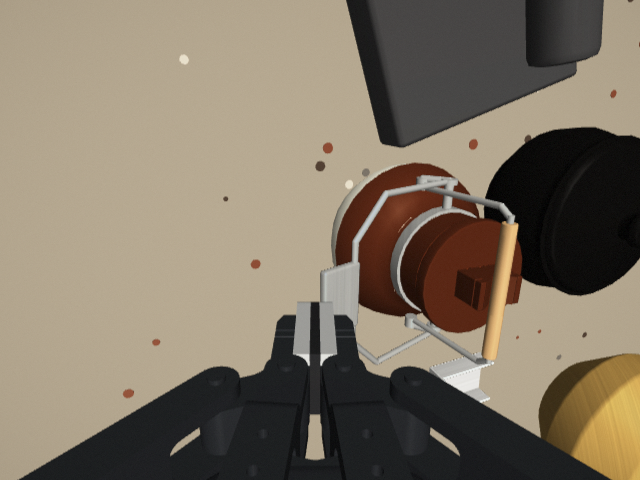

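The bar lies across the ridge's middle in both views, over (505,285) in the wrist picture. Checking by triangulation, and locating the tab.

Run:
```python
from bail import *
def wood(c,x0,y0,x1,y1):
    f=c["frame"].astype(int);H=hsv(c).astype(int)
    w=(H[...,0]>9)&(H[...,0]<22)&(H[...,1]>90)&(f[...,0]>150)
    m=np.zeros(w.shape,np.uint8);m[y0:y1,x0:x1]=w[y0:y1,x0:x1]*255
    cs,_=cv2.findContours(m,cv2.RETR_EXTERNAL,cv2.CHAIN_APPROX_NONE);q=max(cs,key=cv2.contourArea);r=cv2.minAreaRect(q);return r
s,t,w=load("s30"),load("t30"),load("w30")
rs=wood(s,320,120,380,180);rw=wood(w,460,200,540,380)
print(rs,rw)
x,e=tri(s,rs[0],w,rw[0]);rel=x-J;print("bar ctr",x,e,"jar",rel@jx,rel@jy,rel[2])
try:
    rt=wood(t,340,180,460,300);print(rt);x,e=tri(s,rs[0],t,rt[0]);rel=x-J;print("bar ctr s/t",x,e,"jar",rel@jx,rel@jy,rel[2])
except Exception as ex: print(ex)
for th in(-.5,-.4,-.3,-.2): print(th,proj(s,[jp(-.108*np.cos(th),0,.098-.108*np.sin(th))]).round(1).tolist(),proj(w,[jp(-.108*np.cos(th),0,.098-.108*np.sin(th))]).round(1).tolist())
im=cv2.imread("pics/t30.png")[170:300,340:470];cv2.imwrite("pics/t30z.png",cv2.resize(im,(600,600),interpolation=2))
```

```text
((346.7685241699219, 145.79574584960938), (4.499027729034424, 32.728214263916016), 41.423667907714844) ((500.55938720703125, 290.5932922363281), (15.009766578674316, 138.71856689453125), 8.315126419067383)
bar ctr [ 0.55933083 -0.20986336  0.16562207] 7.895277645271193e-05 jar -0.0027445101402227253 0.0026635744863726775 0.16562206943472635
((403.0, 234.5), (39.55983352661133, 3.434013605117798), 15.94539737701416)
bar ctr s/t [ 0.55928284 -0.21122899  0.16432464] 0.00045003992175165087 jar -0.002400352570052286 0.0013411542178922006 0.16432463564227776
-0.5 [[383.5, 164.4]] [[359.9, 306.8]]
-0.4 [[385.1, 168.3]] [[346.1, 301.1]]
-0.3 [[386.2, 172.1]] [[334.3, 295.2]]
-0.2 [[387.0, 175.8]] [[324.3, 289.2]]
```

View pics/t30z.png

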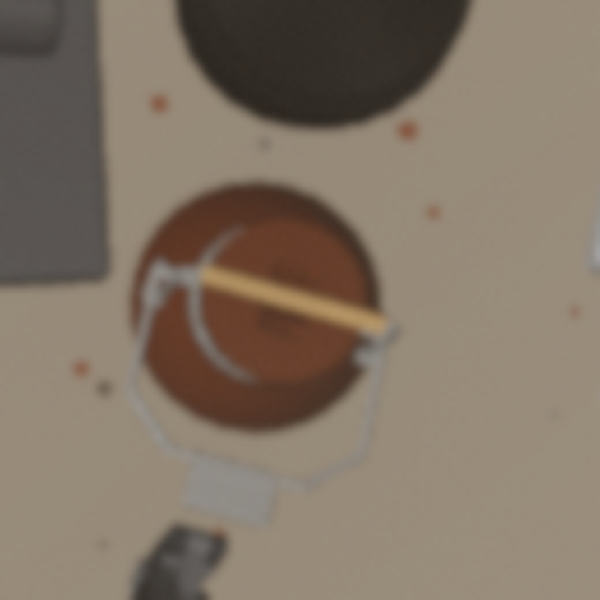

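Bar in the saddle (jar x about -2 mm, z about 164 mm; 161 nominal, ±2-3 mm calibration). Now planning the lever press.

```bash
cat > press.py <<'E'
from bail import *
J[:]=[.5608,-.2125,0]
def lp(th,gap=0,r=.111,lean=None):
    a=-jx*np.cos(th)-up*np.sin(th);n=-jx*np.sin(th)+up*np.cos(th)
    l=th if lean is None else lean
    Z=jx*np.sin(l)-up*np.cos(l)
    return jp(0,0,.098)+a*r+n*gap, rot(Z,jx)
leanof=lambda th: .3+ (th+.35)*.35   # lean from .3 to .64
E
python3 - <<'E'
from press import *
st=state();q=st["qpos"]
for th,g in((-.35,.04),(-.35,.004),(-.1,0),(.1,0),(.26,0),(.4,0),(.5,0),(.61,0)):
    p,Rt=lp(th,g,lean=leanof(th));q,e=ik(p,Rt,q);print(th,p.round(4),q.round(2),round(e,4))
p,Rt=lp(-.35,.04,lean=.3);plan(p,Rt,st)
E
```

```text
-0.35 [ 0.474  -0.1866  0.1736] [-0.66  0.25  1.72  0.14  0.9  -0.44] 0.0
-0.35 [ 0.4622 -0.1831  0.1398] [-0.68  0.28  1.8   0.16  0.79 -0.48] 0.0
-0.1 [ 0.455  -0.1809  0.1091] [-0.7   0.3   1.92  0.28  0.58 -0.62] 0.0
0.1 [ 0.455  -0.1809  0.0869] [-0.72  0.34  2.01  0.47  0.42 -0.83] 0.0
0.26 [ 0.458  -0.1819  0.0695] [-0.73  0.38  2.06  0.76  0.31 -1.13] 0.0
0.4 [ 0.4628 -0.1833  0.0548] [-0.74  0.43  2.1   1.18  0.25 -1.56] 0.0
0.5 [ 0.4674 -0.1847  0.0448] [-0.75  0.47  2.12  1.54  0.25 -1.93] 0.0
0.61 [ 0.4736 -0.1865  0.0344] [-0.75  0.51  2.14  1.89  0.28 -2.28] 0.0
delta [-0.09, 0.101, 0.145] [0.05, 0.001, -0.0] rows 1.3
```

Run:
```python
from press import *
st=state()
for L in (.15,.25,.35):
    q=st["qpos"]
    for th,g in((-.35,.04),(-.1,0),(.26,0),(.61,0)):
        p,Rt=lp(th,g,lean=L);q,e=ik(p,Rt,q);print(L,th,q.round(2),round(e,4))
```

```text
0.15 -0.35 [-0.63  0.3   1.61  0.06  1.09 -0.37] 0.0
0.15 -0.1 [-0.65  0.36  1.75  0.07  0.89 -0.4 ] 0.0
0.15 0.26 [-0.65  0.43  1.8   0.07  0.78 -0.4 ] 0.0
0.15 0.61 [-0.63  0.51  1.79  0.08  0.7  -0.4 ] 0.0
0.25 -0.35 [-0.65  0.27  1.68  0.11  0.96 -0.41] 0.0
0.25 -0.1 [-0.67  0.33  1.83  0.13  0.76 -0.47] 0.0
0.25 0.26 [-0.67  0.4   1.87  0.15  0.64 -0.49] 0.0
0.25 0.61 [-0.65  0.49  1.86  0.17  0.56 -0.49] 0.0
0.35 -0.35 [-0.68  0.24  1.75  0.18  0.83 -0.48] 0.0
0.35 -0.1 [-0.69  0.31  1.9   0.23  0.63 -0.57] 0.0
0.35 0.26 [-0.69  0.39  1.94  0.28  0.51 -0.63] 0.0
0.35 0.61 [-0.68  0.48  1.93  0.32  0.42 -0.66] 0.0
```

Run:
```python
from press import *
st=state();R0=R.from_rotvec(st["ee_rot"])
for th,g,r in((-.35,.03,.106),(-.35,.003,.106),(-.2,0,.106),(-.05,0,.108),(.1,0,.11),(.25,0,.111),(.4,0,.112),(.5,0,.113),(.6,0,.113),(.66,0,.113)):
    gap=g+.0145*abs(np.sin(th-.35));p,Rt=lp(th,gap,r=r,lean=.35)
    print(th,p.round(4),(R0.inv().apply(p-st["tcp_pos"])/.4).round(3).tolist())
```

```text
-0.35 [ 0.4783 -0.1879  0.1713] [-0.09, 0.109, 0.154]
-0.35 [ 0.4694 -0.1853  0.1459] [-0.09, 0.065, 0.205]
-0.2 [ 0.4627 -0.1833  0.1265] [-0.089, 0.032, 0.245]
-0.05 [ 0.4577 -0.1818  0.109 ] [-0.089, 0.005, 0.281]
0.1 [ 0.4556 -0.1811  0.0906] [-0.089, -0.016, 0.323]
0.25 [ 0.4574 -0.1817  0.0719] [-0.089, -0.028, 0.368]
0.4 [ 0.4617 -0.1829  0.0551] [-0.089, -0.032, 0.412]
0.5 [ 0.4648 -0.1839  0.0457] [-0.089, -0.032, 0.436]
0.6 [ 0.4695 -0.1853  0.0372] [-0.089, -0.028, 0.461]
0.66 [ 0.4727 -0.1862  0.0322] [-0.089, -0.025, 0.475]
```

arm_command([
  [-0.05,0.05,0.05,0,0,0,1],
  [-0.09,0.1,0.11,0,0,0,1],
  [-0.09,0.109,0.154,0,0,0,1],
  [-0.09,0.07,0.195,0,0,0,1],
  [-0.09,0.07,0.195,0,0,0,1],
])

```text
t: 24.05
tcp_pos: [0.471, -0.186, 0.1495]
ee_rot: [2.282, 1.701, 0.301]
contact_force: [-0.2, -1.1, 0.4]
gripper_width: 0.0001
```

Run:
```python
from press import *
grab("wrist","w31");grab("side","s31")
st=state();R0=R.from_rotvec(st["ee_rot"]);print(st["t"],st["tcp_pos"],st["contact_force"])
for th,g,r in((-.2,0,.106),(-.05,0,.108),(.1,0,.11),(.25,0,.111),(.4,0,.112),(.5,0,.113),(.6,0,.113),(.66,0,.113)):
    gap=g+.0145*abs(np.sin(th-.35));p,Rt=lp(th,gap,r=r,lean=.35)
    print(th,(R0.inv().apply(p-st["tcp_pos"])/.4).round(3).tolist())
s=cv2.imread("pics/s31.png")[120:220,300:400];w=cv2.imread("pics/w31.png")
cv2.imwrite("pics/v31.png",np.hstack([cv2.resize(s,(400,400),interpolation=2),cv2.copyMakeBorder(cv2.resize(w,(400,300)),50,50,0,0,0)]))
```

```text
24.15 [ 0.47178565 -0.18656189  0.1513238 ] [-0.64896487  0.12371854  0.16311331]
-0.2 [0.002, -0.044, 0.05]
-0.05 [0.002, -0.071, 0.086]
0.1 [0.002, -0.093, 0.128]
0.25 [0.002, -0.104, 0.173]
0.4 [0.002, -0.109, 0.216]
0.5 [0.002, -0.109, 0.241]
0.6 [0.002, -0.105, 0.266]
0.66 [0.002, -0.101, 0.28]
```

View pics/v31.png

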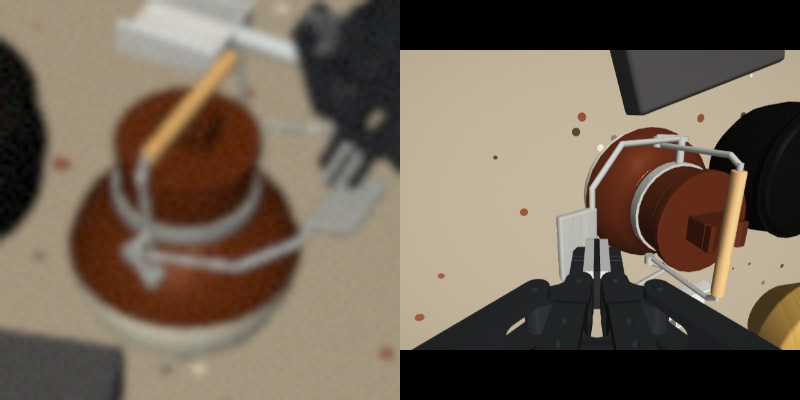

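The closed fingertips are just above the inner half of the tab (side zoom about (345,185)). Pressing along the lever's arc, first half.

arm_command([
  [0.002,-0.025,0.025,0,0,0,1],
  [0.002,-0.044,0.05,0,0,0,1],
  [0.002,-0.071,0.086,0,0,0,1],
  [0.002,-0.093,0.128,0,0,0,1],
  [0.002,-0.093,0.128,0,0,0,1],
])

```text
t: 24.78
tcp_pos: [0.455, -0.1807, 0.09]
ee_rot: [2.279, 1.699, 0.302]
contact_force: [-0.4, -0.5, 1.1]
gripper_width: -0.0
```

Run:
```python
from press import *
grab("wrist","w32");grab("side","s32")
st=state();R0=R.from_rotvec(st["ee_rot"]);print(st["t"],st["tcp_pos"],st["contact_force"])
for th,g,r in((.1,0,.11),(.25,0,.111),(.4,0,.112),(.5,0,.113),(.6,0,.113),(.66,0,.113)):
    gap=g+.0145*abs(np.sin(th-.35));p,Rt=lp(th,gap,r=r,lean=.35)
    print(th,(R0.inv().apply(p-st["tcp_pos"])/.4).round(3).tolist())
s=cv2.imread("pics/s32.png")[120:220,300:400];w=cv2.imread("pics/w32.png")
cv2.imwrite("pics/v32.png",np.hstack([cv2.resize(s,(400,400),interpolation=2),cv2.copyMakeBorder(cv2.resize(w,(400,300)),50,50,0,0,0)]))
```

```text
24.875 [ 0.45516703 -0.18072903  0.09066433] [-1.8364873   0.47719072  0.2665434 ]
0.1 [-0.001, 0.001, 0.001]
0.25 [-0.001, -0.011, 0.046]
0.4 [-0.001, -0.015, 0.089]
0.5 [-0.001, -0.015, 0.114]
0.6 [-0.001, -0.011, 0.138]
0.66 [-0.001, -0.008, 0.153]
```

View pics/v32.png

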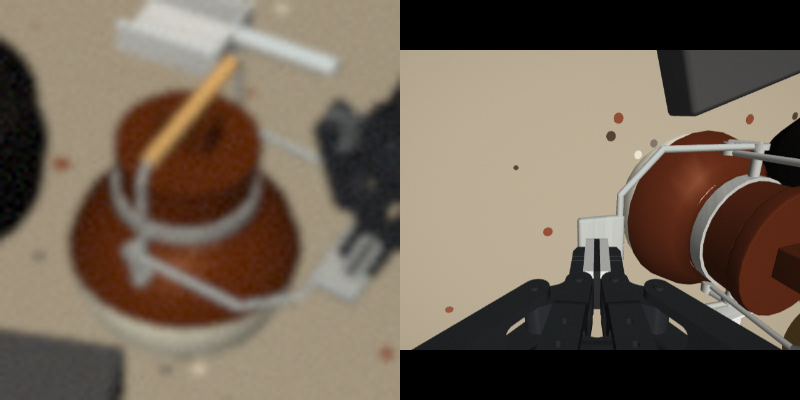

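The lever follows, the bar stays on the ridge, and the tip sits mid-tab. Pressing the rest of the way home.

arm_command([
  [0,-0.011,0.046,0,0,0,1],
  [0,-0.015,0.089,0,0,0,1],
  [0,-0.015,0.114,0,0,0,1],
  [0,-0.011,0.138,0,0,0,1],
  [0,-0.009,0.15,0,0,0,1],
])

```text
t: 25.5
tcp_pos: [0.4715, -0.1855, 0.0337]
ee_rot: [2.276, 1.699, 0.303]
contact_force: [-30.7, 7.9, 61.0]
gripper_width: -0.0001
```

Run:
```python
from press import *
grab("wrist","w33");grab("side","s33")
st=state();R0=R.from_rotvec(st["ee_rot"]);print(st["t"],st["tcp_pos"],st["contact_force"])
for th,g,r in((.6,0,.113),(.66,0,.113),(.7,0,.113)):
    gap=g+.0145*abs(np.sin(th-.35));p,Rt=lp(th,gap,r=r,lean=.35)
    print(th,(R0.inv().apply(p-st["tcp_pos"])/.4).round(3).tolist())
s=cv2.imread("pics/s33.png")[120:220,300:400];w=cv2.imread("pics/w33.png")
cv2.imwrite("pics/v33.png",np.hstack([cv2.resize(s,(400,400),interpolation=2),cv2.copyMakeBorder(cv2.resize(w,(400,300)),50,50,0,0,0)]))
```

```text
25.6 [ 0.4710184  -0.18529851  0.03442288] [-21.89996522   4.48068194  39.19883483]
0.6 [-0.001, -0.001, -0.008]
0.66 [-0.001, 0.002, 0.007]
0.7 [-0.001, 0.005, 0.016]
```

View pics/v33.png

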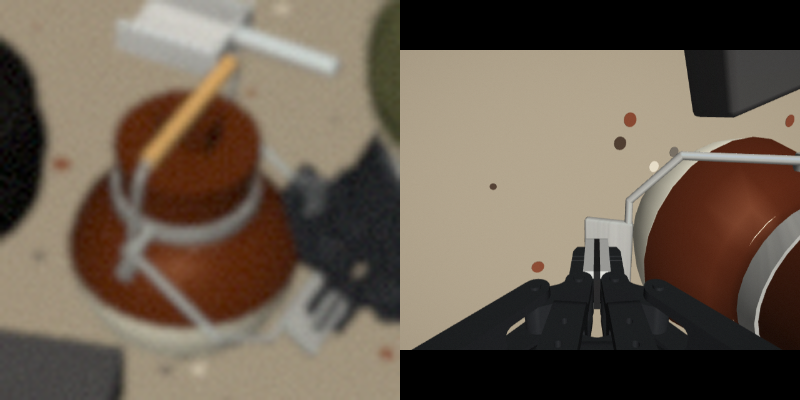

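Firmly on the stop (force rises to 40-60 N). Backing off immediately.

arm_command([
  [0,-0.003,-0.03,0,0,0,1],
  [0,-0.02,-0.12,0,0,0,1],
  [0,-0.08,-0.25,0,0,0,1],
  [0,-0.12,-0.38,0,0,0,1],
  [0,-0.12,-0.4,0,0,0,1],
])

```text
t: 26.22
tcp_pos: [0.3745, -0.1567, 0.1684]
ee_rot: [2.275, 1.696, 0.302]
contact_force: [-0.4, 0.8, -0.6]
gripper_width: -0.0001
```

Run:
```python
from press import *
grab("wrist","w34");grab("side","s34");grab("top","t34")
st=state();print(st["t"],st["tcp_pos"],st["contact_force"])
s=load("s34");w=load("w34");t=load("t34")
for th in(.4,.5,.54,.61): 
    P=[jp(-.108*np.cos(th),0,.098-.108*np.sin(th))];print(th,proj(s,P).round(1).tolist(),proj(t,P).round(1).tolist(),proj(w,P).round(1).tolist())
a=cv2.imread("pics/s34.png")[120:220,300:400];b=cv2.imread("pics/w34.png")
cv2.imwrite("pics/v34.png",np.hstack([cv2.resize(a,(400,400),interpolation=2),cv2.copyMakeBorder(cv2.resize(b,(400,300)),50,50,0,0,0)]))
def wood(c,x0,y0,x1,y1):
    f=c["frame"].astype(int);H=hsv(c).astype(int)
    k=(H[...,0]>9)&(H[...,0]<22)&(H[...,1]>90)&(f[...,0]>150)
    m=np.zeros(k.shape,np.uint8);m[y0:y1,x0:x1]=k[y0:y1,x0:x1]*255
    cs,_=cv2.findContours(m,cv2.RETR_EXTERNAL,cv2.CHAIN_APPROX_NONE);q=max(cs,key=cv2.contourArea);return cv2.minAreaRect(q)
rs=wood(s,320,120,380,180);rt=wood(t,340,180,460,300)
x,e=tri(s,rs[0],t,rt[0]);rel=x-J;print("bar",x,e,"jar",rel@jx,rel@jy,rel[2],rt[2])
# lid plate centre from top+side: brown blob hull on plane z=.138
```

```text
26.375 [ 0.37546603 -0.15698511  0.1657381 ] [ 0.42417594 -0.41032873  0.02246119]
0.4 [[382.7, 194.3]] [[385.1, 273.4]] [[383.5, 221.9]]
0.5 [[380.7, 196.4]] [[385.0, 271.5]] [[382.6, 217.9]]
0.54 [[379.7, 197.1]] [[385.0, 270.7]] [[382.6, 216.3]]
0.61 [[378.0, 198.3]] [[385.1, 269.1]] [[383.3, 213.7]]
bar [ 0.55879205 -0.21078718  0.16255364] 0.00024846257418294427 jar -0.0024135922256016923 0.0010677856262679382 0.16255364328426997 15.94539737701416
```

View pics/v34.png

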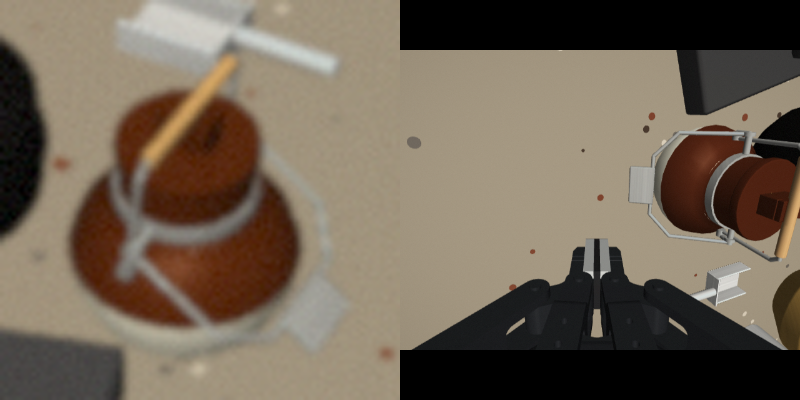

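View pics/w34.png

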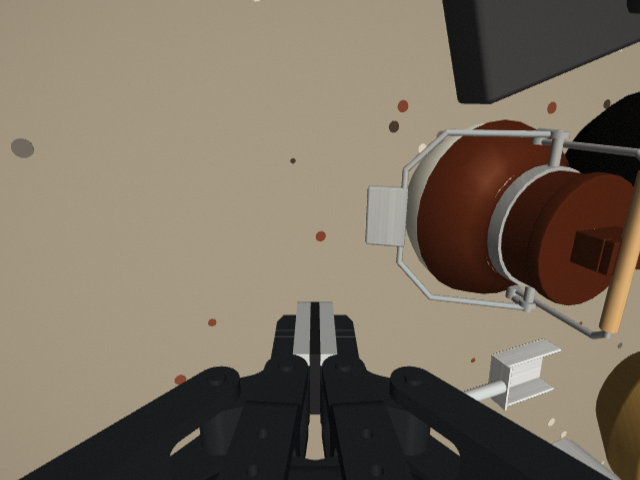

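The tab stays down: side zoom (315,312) is px (378.7,198), matching 0.58-0.61 rad. The bar is at z about 162.5 mm. One last measurement of the tab and of the lid's centre and level.

Run:
```python
from press import *
s=load("s34");w=load("w34");t=load("t34")
f=w["frame"].astype(int);m=((f.min(2)>120)&(f.max(2)-f.min(2)<22)).astype(np.uint8)*255
m[:,:360]=0;m[:,408:]=0;m[:180]=0;m[250:]=0;m=cv2.morphologyEx(m,cv2.MORPH_OPEN,np.ones((9,9)))
cs,_=cv2.findContours(m,0,2);q=max(cs,key=cv2.contourArea);rw=cv2.minAreaRect(q);print("tab w",rw)
f=s["frame"].astype(int);m=((f.max(2)-f.min(2)<22)&(f.min(2)>90)).astype(np.uint8)*255
m[:,:365]=0;m[:,395:]=0;m[:180]=0;m[215:]=0;m=cv2.morphologyEx(m,cv2.MORPH_OPEN,np.ones((5,5)))
cs,_=cv2.findContours(m,0,2);q=max(cs,key=cv2.contourArea);rs=cv2.minAreaRect(q);print("tab s",rs)
x,e=tri(s,rs[0],w,rw[0]);rel=x-J;print("tab",x,e,"jar",rel@jx,rel[2],"angle",np.arctan2(.098-rel[2],-(rel@jx)),np.hypot(.098-rel[2],rel@jx))
# lid rim top view: fit ellipse from brown contrast between lid top and belly
f=t["frame"];crop=cv2.resize(f[195:275,365:445],(640,640),interpolation=cv2.INTER_CUBIC)
cr=cv2.convertScaleAbs(crop,alpha=1.7,beta=0);cv2.imwrite("pics/t34z.png",cr[:,:,::-1])
from math import pi
for c0 in ((.5608,-.2125),(.559,-.212)):
    u=proj(t,[[c0[0]+.043*np.cos(a),c0[1]+.043*np.sin(a),.137] for a in np.linspace(0,2*pi,90)]);print(c0,((u.min(0)-[365,195])*8).round(),((u.max(0)-[365,195])*8).round())
```

```text
tab w ((386.3053283691406, 215.32723999023438), (38.750064849853516, 58.50213623046875), 4.184916019439697)
tab s ((378.29998779296875, 197.59999084472656), (12.80000114440918, 17.0), 36.869895935058594)
tab [ 0.47592758 -0.18733504  0.03939926] 0.0010325040239345816 jar -0.08852449476577746 0.03939926422030127 angle 0.5847453951953158 0.10616323472586084
(0.5608, -0.2125) [147. 170.] [435. 458.]
(0.559, -0.212) [145. 176.] [433. 464.]
```

View pics/t34z.png

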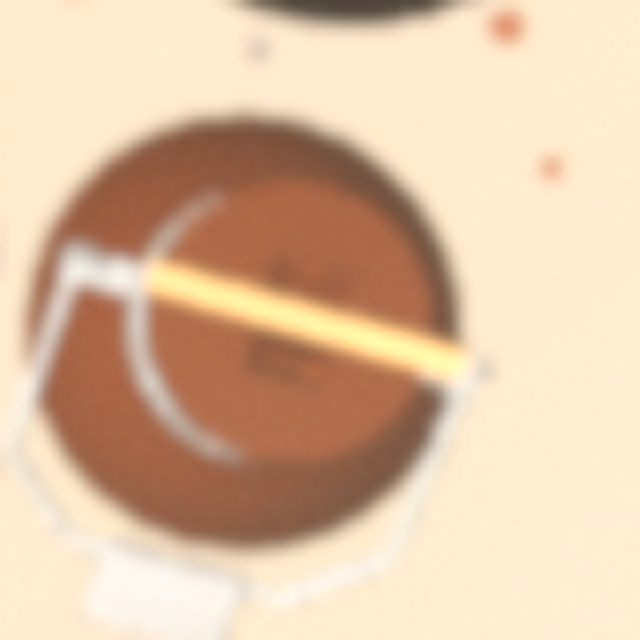

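Lid centre is (0.559,-0.2125), 1.5 mm from the mouth. The bar is within 1 mm of the lid's middle, and the lever measures 0.585 rad against its stop. Handing in.

Run:
```python
from cell import robot,telemetry
print(telemetry.observe()["contact_force"]); print(robot.hand_in())
```

```text
[ 0.42417594 -0.41032873  0.02246119]
the job is handed in; nothing more can be done
None
```

The pickle jar is closed: the lid is on with the bail's bar in its saddle, and the lever is pressed down against its stop. I handed the job in at about 26 s of the 72 s allowed; no verdict was reported.

I lifted the lid out of the rack by its edge and leaned it on the slab. Then I regripped it by the ridge and set it on the seal at about 12 N. I swung the bail over into the saddle, let go, and pressed the lever home with the closed fingertips.

The last checks from the camera images:

| Check | Measured | Wanted |
|---|---|---|
| Lid centre from the mouth | about 1.5 mm | under 6 mm |
| Bar off the lid's middle | about 1 mm | under 5 mm |
| Bar height above the table | about 162.5 mm | 156–165 mm with the lid at 128 mm (161 mm nominal) |
| Lever angle | about 0.585 rad | above 0.54 rad |
| Arm | clear of everything, force under 1 N | touching nothing |

**Disagreements and limits**
- **Lever:** it measured 0.025 rad short of the 0.61 stop, which is within the camera error. The force rise at the end of the press also points to the stop.
- **Mouth position:** the wrist camera and the fixed cameras put the jar's mouth 2–3 mm apart, so I aimed between them.
- **Force at the stop:** the wrist force was 61 N at the end of the press (limit 120 N), pressed with the fingertips only.
- **First ridge approach:** the wrist came close to a singular position and drifted off line in free air. I replanned with the tool tilted 35° and nothing was touched.
- **Not measured at the end:** I did not measure the lid's level after clamping, beyond it looking level in the pictures. I also did not measure whether the dish and other objects had moved.

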